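Tip the balls off the strip-down tray and put the flat parts in the parts tin

ROBOT

A 6-joint arm with a two-finger parallel gripper is mounted at the origin on the work surface. World frame = base frame: x ahead of the robot, y to its left, z up, the work surface at z = 0. Lengths are in m, angles in degrees, forces in N, time in s.
With the tool pointing down it reaches from about 0.325 to 0.775 m from the base axis. Payload 5.5 kg.
Tool frame: the origin (TCP) lies at the very end of the fingers, on their centre line; the grasp point (between the pads) lies behind it (r.pinch_z is the z of the grasp point in the tool frame, in m); z points along the fingers, y is the direction in which the jaws open and shut (so a half turn about z gives the same grasp; the last joint's range is limited). The gripper opens to 85 mm and grips with 20 to 120 N. Pads are 22 mm wide; open, the fingers measure 114 mm over their backs; the gripper's body (76 mm by 85 mm) begins 54 mm behind the grasp point. The pads swing forward as they close: fully open they stand 13 mm farther back than shut.
Start: joints at [68.658, 5.22, 70.514, -0, 104.267, -3.249], TCP at [0.186, 0.57, 0.231] pointing down, gripper open.
Joint ranges: [-164.24, 164.24], [-49.07, 125.15], [9.68, 141.18], [-86.29, 266.29], [3.28, 154.24], [-151.56, 151.56]. Speed limits (degrees/s): [147.25, 147.25, 172.46, 180, 180, 180].

INTERFACE

Orientations are given as [roll, pitch, yaw] about the fixed x, y, z axes, in that order (R = Rz(yaw) Ry(pitch) Rx(roll)).
In Python, from bench import monitor, get_image, r gives the robot as it stands.
- The arm moves only by the tool apply_moves, never from a script. Its argument "motion" is a list of rows, each an object with "dp": the shift along the tool's x, y, z each as a share of 0.4 m, from -1 to 1, a list of three; "rot": the turn, a rotation vector about the tool's x, y, z each as a share of 180 degrees, from -1 to 1, a list of three; "gripper": the gripper command: -1 is shut, 1 is fully open, values between are in proportion. A call has 1 to 10 rows; each row is the pose to reach, as a shift and turn from the pose commanded when the call began, along the tool's axes at that moment, turning the shorter way round; what a row does not reach only later rows make up. A row lasts 1/8 s, in which the tool goes at most 62.5 mm and 10.7 degrees, less where a joint would pass 70% of its speed; a pose out of reach is approached as far as the arm can. A call with a number of a shift or a turn outside -1 to 1 is refused whole. A call with a gripper value outside its range is refused whole. The fingers move at their own pace and stop on an object; the grip force is fixed at half the most. Time passes only in rows, so rows that repeat a pose let the fingers close. It gives the time, the measured TCP pose, the force and the opening at its end, in the units of the state.
- monitor.get_state(): the state, without advancing time (a new reading comes with each control period).
- get_image(name): name is "scene" or "top" or "wrist"; returns a dict with "img" (480x640x3 uint8, blue, green, red), "fx", "fy", "cx", "cy" (pixels), "origin" and "orientation" of the camera in the world; the wrist camera has in their place "hand_eye" (4x4, takes a point from camera to tool coordinates, whose origin is the TCP and whose axes are the flange's). Camera axes: x right, y down, z forward; pixel columns grow to the right and rows downward; lengths in m; the calibration is good to about 2 mm. A picture is of the moment at which its call begins: read the wrist's pose just before it. There is no depth.
- r.finish_job(): hands the job in, once; it reports no verdict.
The state is a dict: "time_s": time; "qpos": joint angles; "joint_velocities": joint speeds; "joint_efforts": joint torques, N m; "tool_pos": TCP position; "tcp_rot": TCP orientation; "force": force on the tool from outside, world axes, zero at the start; "wrist_torque": the same for the moment, N m; "gripper_width": finger opening in m.
Only numpy, scipy, OpenCV 4.12 (cv2) and the standard library are available. Lean on these libraries where they do the work, as an engineer would, in place of code of your own. Each camera call takes 0.05 s, during which the arm holds its last target.

TASK

Take the tipping tray by its handle and lift that end just far enough that all six steel balls roll off into the catch pan while the nut, bearing and spacer stay on the tray; keep it tipped until the last ball is in the pan, then lower the tray back onto its stand without letting it drop. Then take the three flat parts off the tray and set them down in the aluminium parts tin, without dropping them from a height. Leave the other things on the bench where they are.

Things in the scene. Friction and masses are not known exactly. Their poses are not given: they have to be found in the camera images.
- station: tipping station fixed to the bench: a dark steel catch pan with a tray hinged on its rim. Origin on the bench, below the middle of the hinge line. x points uphill, from hinge to the tray's handle; y along the hinge; z up. Hinge axis: y, at height 60 mm, x = 0. Pan: open-topped, x -155 to 0, 250 mm wide, 54 high, walls and floor 4. The level tray covers x -12 to 224, upper surface at height 66.
- tray (a joint): tray's tip angle, rad: 0 = level on its stand, grows as the handle end is lifted (to 0.75). It lifts with 4 to 7 N at the handle (tray 0.6 to 0.9 kg) and falls back if let go. Balls begin to roll at 0.14 to 0.2, flat parts to slide at 0.45 or more; 0.33 for 2 s clears the balls.
- tray_floor (a point): centre of the tray's upper surface (112 mm from the hinge, axes as the station's while the tray is level, turning with it). The tray is a steel plate lined with black rubber, 240 mm wide, with 15 mm rims on its two sides and its handle end, open at the hinge end so that what rolls falls into the pan.
- tray_grip (a point): middle of the tray's black flat handle; axes as the station's while level, turning with the tray. 259 mm in x and 41 mm in z from the hinge axis. The bar is 10 mm thick, 60 wide (along y), and leans outward: it points 0.66 x + 0.75 z, 41 degrees off the tray's z; clear for 30 mm each way along it. Pinch it across its thickness, fingers pointing down along it, and turn with the tray.
- ball0_center (a point): centre of one of six alike bright steel balls, 24 mm in diameter, 57 g, lying on the tray.
- ball1_center (a point): centre of one of six alike bright steel balls, 24 mm in diameter, 57 g, lying on the tray.
- ball2_center (a point): centre of one of six alike bright steel balls, 24 mm in diameter, 57 g, lying on the tray.
- ball3_center (a point): centre of one of six alike bright steel balls, 24 mm in diameter, 57 g, lying on the tray.
- ball4_center (a point): centre of one of six alike bright steel balls, 24 mm in diameter, 57 g, lying on the tray.
- ball5_center (a point): centre of one of six alike bright steel balls, 24 mm in diameter, 57 g, lying on the tray.
- hub_nut: steel hexagon nut lying flat on the tray, 32 mm across flats (37 across corners), 18 mm high, with a 20 mm bore, about 65 g. Origin at the centre of its underside; its x axis is normal to one of the six side faces.
- bearing: sealed ball bearing lying flat, 40 mm in diameter, 12 mm high, about 65 g; origin at the centre of its underside.
- spacer: steel spacer ring lying flat, 36 mm in diameter, 20 mm bore, 8 mm high, about 50 g; origin at the centre of its underside.
- bin: the parts tin: an open rectangular aluminium tray fixed to the bench, 170 (x) by 130 (y) by 45 mm high (48 with its rolled rim), walls and floor 4 mm. Origin at the centre of its underside.
- cv_bell: bystander: dark steel joint bell with a stub shaft upwards, 86 mm in diameter, 130 mm high; origin at the centre of its underside.
- ball_cage: bystander: steel cage ring, 72 mm in diameter, 30 mm high; origin at the centre of its underside.
- grease_tin: bystander: round tin with a steel lid, 78 mm in diameter, 55 mm high; origin at the centre of its underside.
- wrench: bystander: steel wrench lying along its x, 170 mm long, 8 mm high; origin under its middle.
- screwdriver: bystander: screwdriver lying along its x, 190 mm long, 26 mm high; origin under its middle.
There are look-alikes about, which are no part of the job. Leave any blue or pink look-alike of the bearing alone.

How it is judged (in metres and radians):
On the way, in this order (a step that is already met when the one before it is completed fails the run):
1. with the tray still tipped, all six balls are in the catch pan and the three flat parts are on the tray (value of joint tray above 0.1 rad and x of ball0_center in the frame of station between -0.152 and -0.003 m and y of ball0_center in the frame of station between -0.122 and 0.122 m and z of ball0_center in the frame of station between 0 and 0.05 m and x of ball1_center in the frame of station between -0.152 and -0.003 m and y of ball1_center in the frame of station between -0.122 and 0.122 m and z of ball1_center in the frame of station between 0 and 0.05 m and x of ball2_center in the frame of station between -0.152 and -0.003 m and y of ball2_center in the frame of station between -0.122 and 0.122 m and z of ball2_center in the frame of station between 0 and 0.05 m and x of ball3_center in the frame of station between -0.152 and -0.003 m and y of ball3_center in the frame of station between -0.122 and 0.122 m and z of ball3_center in the frame of station between 0 and 0.05 m and x of ball4_center in the frame of station between -0.152 and -0.003 m and y of ball4_center in the frame of station between -0.122 and 0.122 m and z of ball4_center in the frame of station between 0 and 0.05 m and x of ball5_center in the frame of station between -0.152 and -0.003 m and y of ball5_center in the frame of station between -0.122 and 0.122 m and z of ball5_center in the frame of station between 0 and 0.05 m and x of hub_nut in the frame of tray_floor between -0.118 and 0.118 m and y of hub_nut in the frame of tray_floor between -0.118 and 0.118 m and z of hub_nut in the frame of tray_floor between -0.006 and 0.02 m and x of bearing in the frame of tray_floor between -0.118 and 0.118 m and y of bearing in the frame of tray_floor between -0.118 and 0.118 m and z of bearing in the frame of tray_floor between -0.006 and 0.02 m and x of spacer in the frame of tray_floor between -0.118 and 0.118 m and y of spacer in the frame of tray_floor between -0.118 and 0.118 m and z of spacer in the frame of tray_floor between -0.006 and 0.02 m), for 0.1 s.
2. the tray is back down on its stand with the three flat parts still on it (value of joint tray below 0.02 rad and x of hub_nut in the frame of tray_floor between -0.118 and 0.118 m and y of hub_nut in the frame of tray_floor between -0.118 and 0.118 m and z of hub_nut in the frame of tray_floor between -0.006 and 0.02 m and x of bearing in the frame of tray_floor between -0.118 and 0.118 m and y of bearing in the frame of tray_floor between -0.118 and 0.118 m and z of bearing in the frame of tray_floor between -0.006 and 0.02 m and x of spacer in the frame of tray_floor between -0.118 and 0.118 m and y of spacer in the frame of tray_floor between -0.118 and 0.118 m and z of spacer in the frame of tray_floor between -0.006 and 0.02 m and x of ball0_center in the frame of station between -0.152 and -0.003 m and y of ball0_center in the frame of station between -0.122 and 0.122 m and z of ball0_center in the frame of station between 0 and 0.05 m and x of ball1_center in the frame of station between -0.152 and -0.003 m and y of ball1_center in the frame of station between -0.122 and 0.122 m and z of ball1_center in the frame of station between 0 and 0.05 m and x of ball2_center in the frame of station between -0.152 and -0.003 m and y of ball2_center in the frame of station between -0.122 and 0.122 m and z of ball2_center in the frame of station between 0 and 0.05 m and x of ball3_center in the frame of station between -0.152 and -0.003 m and y of ball3_center in the frame of station between -0.122 and 0.122 m and z of ball3_center in the frame of station between 0 and 0.05 m and x of ball4_center in the frame of station between -0.152 and -0.003 m and y of ball4_center in the frame of station between -0.122 and 0.122 m and z of ball4_center in the frame of station between 0 and 0.05 m and x of ball5_center in the frame of station between -0.152 and -0.003 m and y of ball5_center in the frame of station between -0.122 and 0.122 m and z of ball5_center in the frame of station between 0 and 0.05 m), for 0.2 s.
At the end, for the whole second after the job is handed in: All six balls are in the catch pan (centres within its walls and below 50 mm), the tray is down (within 0.02 rad), and the nut, bearing and spacer are inside the parts tin (origins within its walls, less than 40 mm above the bench), released and at rest (value of joint tray below 0.02 rad and x of ball0_center in the frame of station between -0.152 and -0.003 m and y of ball0_center in the frame of station between -0.122 and 0.122 m and z of ball0_center in the frame of station between 0 and 0.05 m and x of ball1_center in the frame of station between -0.152 and -0.003 m and y of ball1_center in the frame of station between -0.122 and 0.122 m and z of ball1_center in the frame of station between 0 and 0.05 m and x of ball2_center in the frame of station between -0.152 and -0.003 m and y of ball2_center in the frame of station between -0.122 and 0.122 m and z of ball2_center in the frame of station between 0 and 0.05 m and x of ball3_center in the frame of station between -0.152 and -0.003 m and y of ball3_center in the frame of station between -0.122 and 0.122 m and z of ball3_center in the frame of station between 0 and 0.05 m and x of ball4_center in the frame of station between -0.152 and -0.003 m and y of ball4_center in the frame of station between -0.122 and 0.122 m and z of ball4_center in the frame of station between 0 and 0.05 m and x of ball5_center in the frame of station between -0.152 and -0.003 m and y of ball5_center in the frame of station between -0.122 and 0.122 m and z of ball5_center in the frame of station between 0 and 0.05 m and x of hub_nut in the frame of bin between -0.083 and 0.083 m and y of hub_nut in the frame of bin between -0.063 and 0.063 m and z of hub_nut in the frame of bin between 0 and 0.04 m and linear speed of each of hub_nut, bearing, spacer below 0.03 m/s and x of bearing in the frame of bin between -0.083 and 0.083 m and y of bearing in the frame of bin between -0.063 and 0.063 m and z of bearing in the frame of bin between 0 and 0.04 m and x of spacer in the frame of bin between -0.083 and 0.083 m and y of spacer in the frame of bin between -0.063 and 0.063 m and z of spacer in the frame of bin between 0 and 0.04 m); the robot touches nothing.
It fails at once if the tray is dropped (falls faster than 2.5 rad/s) (velocity of joint tray below -2.5 rad/s).
It fails at once if a flat part is dropped (moves faster than 0.9 m/s out of the fingers, a fall of about 40 mm) ((linear speed of hub_nut above 0.9 m/s and contact force between the fingers and hub_nut below 0.05 N) or (linear speed of bearing above 0.9 m/s and contact force between the fingers and bearing below 0.05 N) or (linear speed of spacer above 0.9 m/s and contact force between the fingers and spacer below 0.05 N)).
It fails at once if a bystander is pushed more than 30 mm (distance of any of cv_bell, ball_cage, grease_tin, wrench, screwdriver from where it was at the start of the episode above 0.03 m).
It also fails if it takes over 70 s, if anything falls off the work surface, if the arm or the gripper's body presses on something with over 40 N, if the wrist force passes 120 N, or if a joint passes its speed limit or range.

## Working session

There is one attempt and no reset: what is moved stays moved. The work goes in short steps, Python scripts to look and compute and a tool call to move; the robot and the scene stay as the last step left them, time stands still between calls to the robot, and variables do not carry over. Pictures are saved under pics/ and viewed, and the job is handed in when it is done.

Besides the shell and the picture viewer there is one more tool, called after "Emit:" as name(argument=value, ...) on one line, values as JSON. apply_moves: Moves the arm, as the interface text tells. Its arguments: {"type":"object","properties":{"motion":{"type":"array"}},"required":["motion"]}

```bash
ls; mkdir -p pics; python3 - <<'E'
from bench import monitor,get_image,r
import cv2
print(monitor.get_state(), r.pinch_z)
for n in("scene","top","wrist"):
    d=get_image(n); cv2.imwrite(f"pics/{n}0.png",d["img"]); print({k:v for k,v in d.items() if k!="img"})
E
```

```text
pics
{'time_s': 0.0, 'qpos': array([ 6.86574283e+01,  5.26420638e+00,  7.05841558e+01, -9.86414791e-04,
        1.04267186e+02, -3.24983373e+00]), 'joint_velocities': array([-0.01398985, -0.08107202,  0.03535585, -0.10514977, -0.02822326,
        0.00526821]), 'joint_efforts': array([-1.96702684e-03, -4.58737457e+01, -4.18013620e+01, -2.28491554e-04,
        1.17633070e-02,  3.89445199e-05]), 'tool_pos': array([0.18624447, 0.57005113, 0.23011697]), 'tcp_rot': array([-1.79884583e+02, -5.59547843e-03,  1.61907014e+02]), 'force': array([ 0.10112405,  0.64906313, -0.00852751]), 'wrist_torque': array([-0.00409005, -0.00287812, -0.07110386]), 'gripper_width': 0.08455238408509068} -0.0187
{'fx': 506.23302164402344, 'fy': 506.23302164402344, 'cx': 320.9178758600458, 'cy': 244.20134573993863, 'origin': array([1.11502404, 0.69541053, 0.71479789]), 'orientation': array([-125.21061395,    1.07657529,  139.07323807])}
{'fx': 489.4692251605182, 'fy': 489.4692251605182, 'cx': 312.2886908412189, 'cy': 236.69982730434504, 'origin': array([ 0.47058368, -0.00991445,  1.11925877]), 'orientation': array([-177.05138063,    1.56342351,  -91.755102  ])}
{'fx': 404.3481763982598, 'fy': 404.3481763982598, 'cx': 317.72320225941746, 'cy': 247.54159913545948, 'hand_eye': array([[ 7.06198381e-05, -9.64292708e-01, -2.64838760e-01,
         6.64582163e-02],
       [ 9.99999765e-01, -1.12456427e-04,  6.76112264e-04,
         1.72692047e-04],
       [-6.81752947e-04, -2.64838746e-01,  9.64292473e-01,
        -1.41687491e-01],
       [ 0.00000000e+00,  0.00000000e+00,  0.00000000e+00,
         1.00000000e+00]])}
```

View pics/scene0.png

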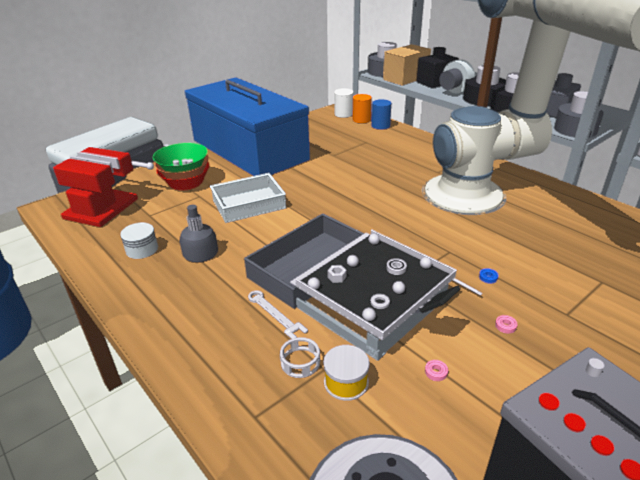

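View pics/top0.png

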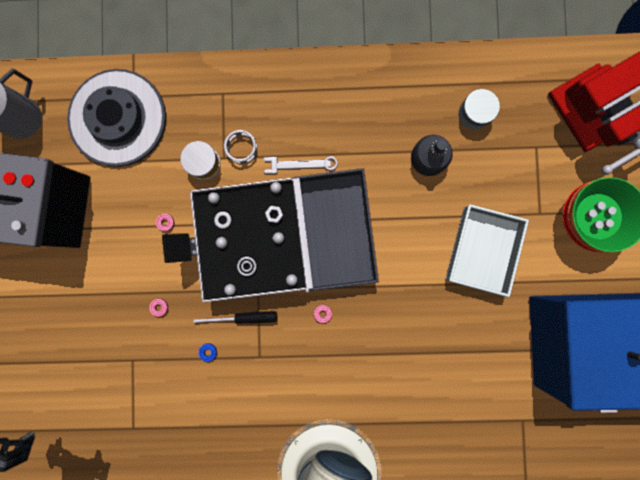

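View pics/wrist0.png

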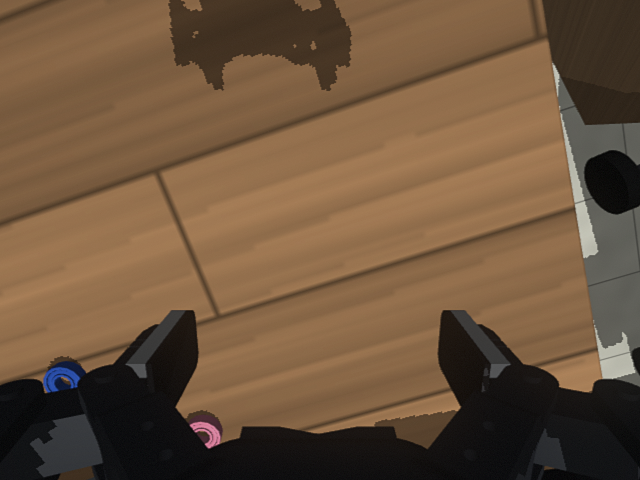

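The top view shows the tray at about (193–305, 180–300), its handle at (175,248), the pan to its right, and the bin at (488,250). On the tray are the nut (274,214), the spacer or bearing (223,220) and (247,266), and six balls. Next, enlarged crops.

```bash
cat > h.py <<'E'
from bench import monitor,get_image,r
import numpy as np, cv2
from scipy.spatial.transform import Rotation as R
def crop(d,x0,y0,w,h,s,fn):
    c=cv2.resize(d[y0:y0+h,x0:x0+w],None,fx=s,fy=s,interpolation=cv2.INTER_CUBIC)
    for i in range(0,w,20):
        cv2.putText(c,str(x0+i),(i*s,10),0,.35,(0,255,255),1); cv2.line(c,(i*s,12),(i*s,18),(0,255,255),1)
    for i in range(0,h,20):
        cv2.putText(c,str(y0+i),(0,i*s+4),0,.35,(0,255,255),1)
    cv2.imwrite(fn,c)
def ray(cam,u,v,z,pose=None):
    d=CAL[cam] if cam in CAL else None
    o=np.array(d[4]);Rm=R.from_euler('xyz',d[5],degrees=True).as_matrix()
    w=Rm@np.array([(u-d[2])/d[0],(v-d[3])/d[1],1]); t=(z-o[2])/w[2]; return o+t*w
def proj(cam,p):
    d=CAL[cam];Rm=R.from_euler('xyz',d[5],degrees=True).as_matrix()
    q=Rm.T@(np.array(p)-d[4]); return np.array([d[0]*q[0]/q[2]+d[2],d[1]*q[1]/q[2]+d[3]])
CAL={'scene':(506.233,506.233,320.918,244.201,[1.11502404,0.69541053,0.71479789],[-125.21061395,1.07657529,139.07323807]),
'top':(489.469,489.469,312.2887,236.69983,[0.47058368,-0.00991445,1.11925877],[-177.05138063,1.56342351,-91.755102])}
def wray(u,v,z,d,st):
    """wrist pixel -> world at height z"""
    T=np.eye(4);T[:3,:3]=R.from_euler('xyz',st['tcp_rot'],degrees=True).as_matrix();T[:3,3]=st['tool_pos']
    T=T@d['hand_eye']; w=T[:3,:3]@np.array([(u-d['cx'])/d['fx'],(v-d['cy'])/d['fy'],1]); o=T[:3,3]
    return o+(z-o[2])/w[2]*w
E
python3 - <<'E'
from h import *
a=cv2.imread('pics/top0.png')
crop(a,150,150,240,180,3,'pics/t1.png'); crop(a,440,190,100,120,5,'pics/t2.png')
a=cv2.imread('pics/scene0.png')
crop(a,240,200,260,180,3,'pics/s1.png')
E
```

```text
(no output)
```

View pics/t1.png

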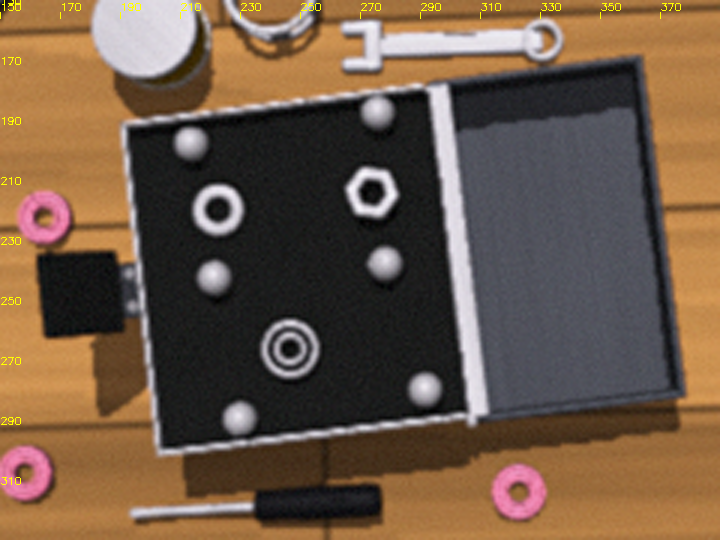

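View pics/t2.png

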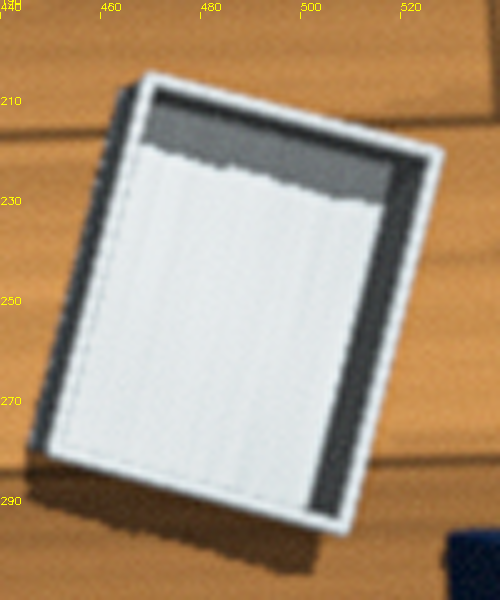

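View pics/s1.png

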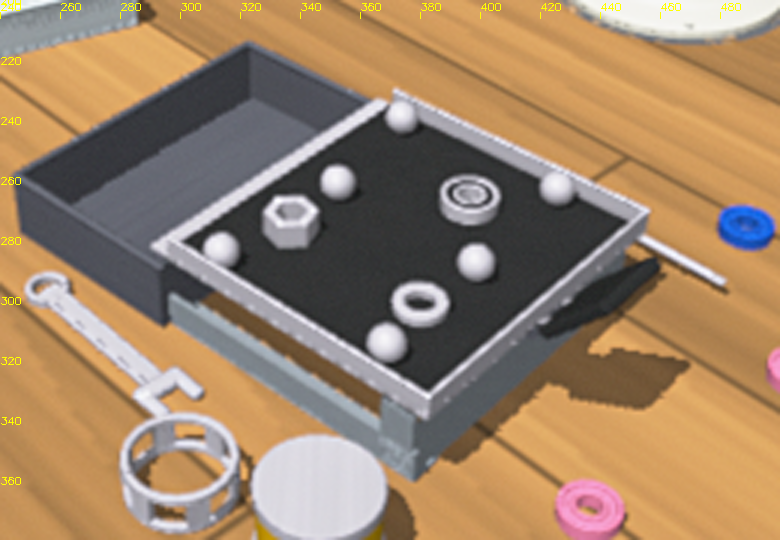

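```bash
cat > fit.py <<'E'
from h import *
from scipy.optimize import least_squares
obs=[('top',(224,-120,81),(191.3,191.3)),('top',(224,120,81),(202.7,301.5)),('top',(-155,-125,54),(363.3,169)),('top',(-155,125,54),(378,282)),
('scene',(224,120,81),(456,270.3)),('scene',(224,-120,81),(383,333)),('scene',(-155,-125,54),(246,258.3)),('scene',(-155,125,54),(323.3,214.7))]
def W(p,q): return np.array([q[0],q[1],0])+R.from_euler('z',q[2]).apply(np.array(p)/1e3)
f=lambda q:np.concatenate([proj(c,W(p,q))-o for c,p,o in obs])
s=least_squares(f,[.47,.1,1.5]);print(s.x,np.degrees(s.x[2]));print(f(s.x).reshape(-1,2).round(1))
Q=s.x
rot=lambda a:R.from_euler('y',-a)
def grip(a,s=0): # station frame bar pt at tip a, s along bar
    p=np.array([259,0,41.])+s*np.array([.66,0,.75]); return W(np.array([0,0,60])+R.from_euler('y',-a).apply(p),Q)
print('grip0',grip(0),[proj(c,grip(0)).round(1) for c in('top','scene')])
for n,t,sc,z in(('nut',(273.9,214),(337,271.5),.084),('bearing',(246.5,265.8),(396.6,264),.078),('spacer',(222.6,219.7),(380,301),.074)):
    print(n,ray('top',*t,z),ray('scene',*sc,z))
B=[('top',(-1,0),0)]
# bin
ob=[(470,205.5),(527,220.5),(509,296),(450,281)]
P=np.array([ray('top',*o,.048)[:2] for o in ob]);print(P,P.mean(0),np.linalg.norm(P-np.roll(P,1,0),axis=1))
E
python3 fit.py
```

```text
[0.53175119 0.04578422 1.6607056 ] 95.15142210895416
[[-2.7 -0. ]
 [-2.1  1.3]
 [-0.6  0.5]
 [-0.8  1.2]
 [-0.2 -1.2]
 [-1.6 -1.1]
 [-2.9 -0.8]
 [-1.3 -1.7]]
grip0 [0.50849605 0.30373809 0.101     ] [array([175.6, 248.4]), array([438.5, 298.6])]
nut [0.57574023 0.09690422 0.084     ] [0.57671864 0.1057222  0.084     ]
bearing [0.46747611 0.15900925 0.078     ] [0.46414079 0.16424838 0.078     ]
spacer [0.56812686 0.20896966 0.074     ] [0.56866891 0.21723161 0.074     ]
[[ 0.58371722 -0.32827476]
 [ 0.54690663 -0.44932   ]
 [ 0.38515389 -0.40235564]
 [ 0.42107863 -0.27762175]] [ 0.48421409 -0.36439304] [0.17034388 0.12651865 0.16843278 0.1298042 ]
```

```bash
cat >> h.py <<'E'
def deltas(pos,rpy=None,Rm=None,st=None):
    st=st or monitor.get_state()
    R0=R.from_euler('xyz',st['tcp_rot'],degrees=True)
    R1=R.from_matrix(Rm) if Rm is not None else R.from_euler('xyz',rpy,degrees=True)
    dp=R0.inv().apply(np.array(pos)-st['tool_pos'])
    rv=(R0.inv()*R1).as_rotvec(degrees=True)
    print('dp',(dp/.4).round(4),'rot',(rv/180).round(4),'rows>=',max(np.linalg.norm(dp)/.0625,np.linalg.norm(rv)/10.7).round(1))
E
python3 - <<'E'
from h import *
deltas([.57,.19,.28],[180,0,185])
E
```

```text
dp [-1.207  -0.6056 -0.1232] rot [-5.000e-04 -1.000e-04 -1.283e-01] rows>= 8.7
```

Emit:
apply_moves(motion=[{"dp": [-0.6,-0.3,-0.12],"rot": [0,0,-0.06],"gripper": 1},{"dp": [-0.6,-0.3,-0.12],"rot": [0,0,-0.06],"gripper": 1},{"dp": [-0.6,-0.3,-0.12],"rot": [0,0,-0.06],"gripper": 1},{"dp": [-0.6,-0.3,-0.12],"rot": [0,0,-0.06],"gripper": 1},{"dp": [-0.6,-0.3,-0.12],"rot": [0,0,-0.06],"gripper": 1}])

```text
time_s: 0.78
tool_pos: [0.3793, 0.3794, 0.2799]
tcp_rot: [180.0, 0.1, 172.5]
force: [-1.0, 0.6, -0.5]
gripper_width: 0.0849
```

```bash
python3 - <<'E'
from h import *
deltas([.57,.19,.28],[180,0,185])
E
```

```text
dp [-5.344e-01 -4.073e-01  2.000e-04] rot [ 0.      0.0003 -0.0694] rows>= 4.3
```

Emit:
apply_moves(motion=[{"dp": [-0.534,-0.407,0],"rot": [0,0,-0.069],"gripper": 1},{"dp": [-0.534,-0.407,0],"rot": [0,0,-0.069],"gripper": 1},{"dp": [-0.534,-0.407,0],"rot": [0,0,-0.069],"gripper": 1},{"dp": [-0.534,-0.407,0],"rot": [0,0,-0.069],"gripper": 1},{"dp": [-0.534,-0.407,0],"rot": [0,0,-0.069],"gripper": 1},{"dp": [-0.534,-0.407,0],"rot": [0,0,-0.069],"gripper": 1}])

```text
time_s: 1.52
tool_pos: [0.5691, 0.192, 0.2783]
tcp_rot: [-180.0, -0.1, -175.0]
force: [0.1, 0.1, -0.4]
gripper_width: 0.0855
```

```bash
python3 - <<'E'
from h import *
import pickle
st=monitor.get_state(); print(st['qpos'],st['tool_pos'],st['tcp_rot'])
d=get_image('wrist'); cv2.imwrite('pics/w1.png',d['img']); pickle.dump((d,st),open('w1.pkl','wb'))
E
```

```text
[ 1.53911679e+01  6.28913723e+00  6.45874618e+01  1.04995148e-02
  1.09226328e+02 -7.95891497e+01] [0.56908445 0.19198346 0.27827229] [-1.79991157e+02 -1.03024399e-01 -1.75016242e+02]
```

View pics/w1.png

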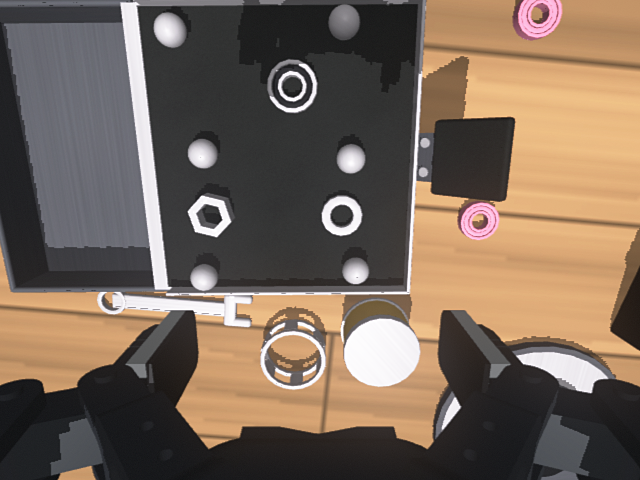

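The wrist view shows the nut at (211,215), the spacer at (341,216), the bearing at (292,85) with metallic dark seals, and the handle at (473,159). The pink rings are off the tray. Next I measure precisely.

```bash
python3 - <<'E'
from h import *
a=cv2.imread('pics/w1.png')
crop(a,380,90,160,130,5,'pics/w1a.png'); crop(a,380,240,60,70,8,'pics/w1b.png'); crop(a,0,170,230,140,3,'pics/w1c.png')
E
```

```text
(no output)
```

View pics/w1a.png

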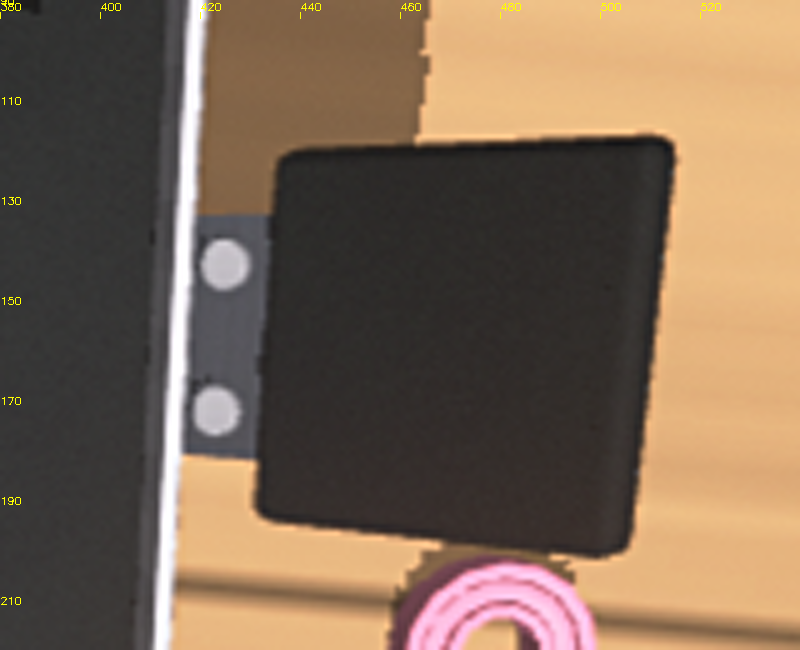

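View pics/w1b.png

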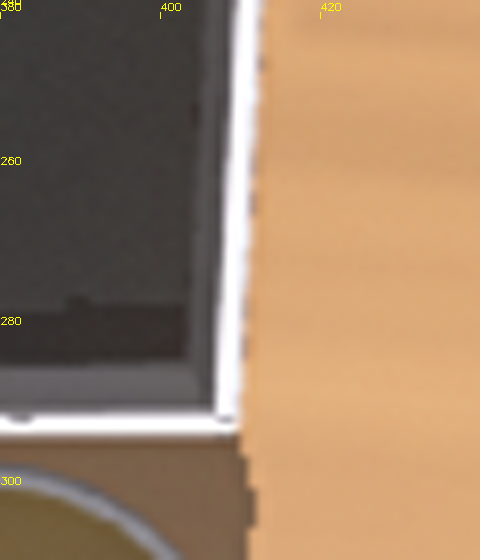

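View pics/w1c.png

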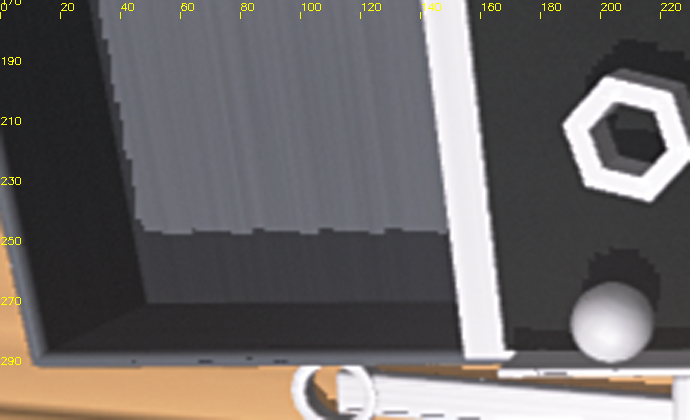

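```bash
cat > fit2.py <<'E'
from h import *
import pickle
from scipy.optimize import least_squares
d,st=pickle.load(open('w1.pkl','rb'))
def wproj(p,d=d,st=st):
    T=np.eye(4);T[:3,:3]=R.from_euler('xyz',st['tcp_rot'],degrees=True).as_matrix();T[:3,3]=st['tool_pos'];T=np.linalg.inv(T@d['hand_eye'])
    q=T[:3,:3]@p+T[:3,3]; return np.array([d['fx']*q[0]/q[2]+d['cx'],d['fy']*q[1]/q[2]+d['cy']])
def W(p,q): return np.array([q[0],q[1],0])+R.from_euler('z',q[2]).apply(np.array(p)/1e3)
def f(q):
    e=list(wproj(W((224,-120,81),q))-(409.8,293.8))+list(wproj(W((-155,-125,54),q))-(11.5,291))
    # handle-end rim line at two rows: u at v
    a,b=wproj(W((224,-120,81),q)),wproj(W((224,60,81),q))
    for u,v in((420.7,95),(415.5,190)): e.append(a[0]+(b-a)[0]*(v-a[1])/(b-a)[1]-u)
    return np.array(e)
s=least_squares(f,[.53,.045,1.66]);Q=s.x
if __name__=='__main__':
    print(Q,np.degrees(Q[2]),f(Q).round(1))
    for t in(-30,0,30):
        for y in(-30,30):
            print(t,y,wproj(W(np.array([259,y,101])+t*np.array([.66,0,.75]),Q)).round(1))
    for n,u,z in(('nut',(210,214.5),.084),('bearing',(292.3,85.5),.078),('spacer',(341.7,215.5),.074)):
        p=wray(*u,z,d,st); print(n,p, (R.from_euler('z',-Q[2]).apply(p-[Q[0],Q[1],0])*1e3).round())
E
python3 fit2.py
```

```text
[0.53281243 0.04611716 1.66607002] 95.45878036365394 [ 0.  -0.1 -0.3  0.2  0.2  0.1]
-30 -30 [432.7 192.9]
-30 30 [437.7 118.4]
0 -30 [465.6 196.4]
0 30 [472.6 116.8]
30 -30 [503.2 200.5]
30 30 [512.9 115. ]
nut [0.57367498 0.10141643 0.084     ] [ 51. -46.  84.]
bearing [0.46565504 0.16293772 0.078     ] [123.  56.  78.]
spacer [0.56672702 0.21283561 0.074     ] [163. -50.  74.]
```

```bash
cat > gp.py <<'E'
from fit2 import *
def pose(a,back=0,s=3):
    t=R.from_euler('y',-a); b=np.array([.66,0,.75]);b/=np.linalg.norm(b)
    z=-b; x=np.array([0,1.,0]); y=np.cross(z,x)
    M=R.from_euler('z',Q[2])*t*R.from_matrix(np.c_[x,y,z])
    p=t.apply(np.array([259,0,41.])+s*b+18.7*z-back*b*1.0)if 0 else t.apply(np.array([259,0,41.])+s*b+18.7*z+back*b)
    return W(p+[0,0,60],Q),M.as_matrix()
E
python3 - <<'E'
from gp import *
print(pose(0))
p,M=pose(0,90);print(p);deltas(p,Rm=M)
E
```

```text
(array([0.50916053, 0.29361775, 0.0892138 ]), array([[-9.95464894e-01, -7.14150927e-02,  6.28452816e-02],
       [-9.51296215e-02,  7.47308952e-01, -6.57631877e-01],
       [-2.08166817e-17, -6.60627895e-01, -7.50713517e-01]]))
[0.50350445 0.35280462 0.15677801]
dp [0.1256 0.4117 0.3053] rot [ 0.2298 -0.0011 -0.0018] rows>= 3.9
```

Emit:
apply_moves(motion=[{"dp": [0.126,0.41,0.1],"rot": [0.23,0,-0.002],"gripper": 1},{"dp": [0.126,0.41,0.1],"rot": [0.23,0,-0.002],"gripper": 1},{"dp": [0.126,0.41,0.2],"rot": [0.23,0,-0.002],"gripper": 1},{"dp": [0.126,0.412,0.305],"rot": [0.23,0,-0.002],"gripper": 1},{"dp": [0.126,0.412,0.305],"rot": [0.23,0,-0.002],"gripper": 1},{"dp": [0.126,0.412,0.305],"rot": [0.23,0,-0.002],"gripper": 1}])

```text
time_s: 2.33
tool_pos: [0.5033, 0.3535, 0.1598]
tcp_rot: [-138.8, 0.0, -174.5]
force: [-0.5, 0.5, 0.5]
gripper_width: 0.0858
```

```bash
python3 - <<'E'
from gp import *
print(monitor.get_state()['qpos'])
p,M=pose(0,0);deltas(p,Rm=M)
d=get_image('wrist'); cv2.imwrite('pics/w2.png',d['img'])
E
```

```text
[ 47.54570212  30.21735546  56.33041741 -34.05334911 119.0593775
 -57.97905436]
dp [-2.000e-04  3.300e-03  2.318e-01] rot [0.0007 0.0002 0.    ] rows>= 1.5
```

View pics/w2.png

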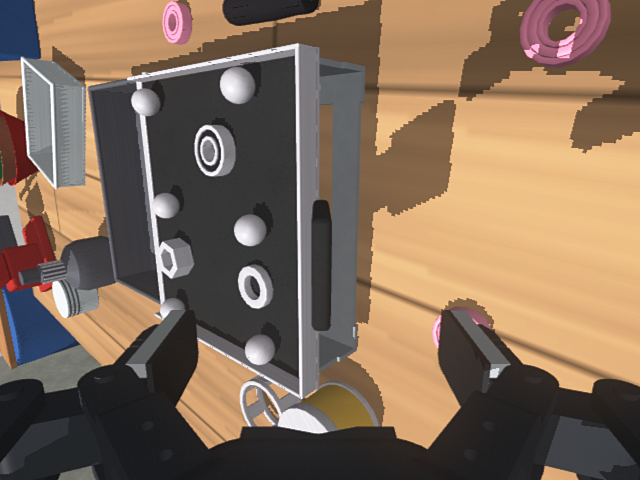

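The bar is seen edge-on at u≈320, centred between the fingers. I go in slowly.

Emit:
apply_moves(motion=[{"dp": [0,0.003,0.08],"rot": [0,0,0],"gripper": 1},{"dp": [0,0.003,0.14],"rot": [0,0,0],"gripper": 1},{"dp": [0,0.003,0.19],"rot": [0,0,0],"gripper": 1},{"dp": [0,0.003,0.232],"rot": [0,0,0],"gripper": 1},{"dp": [0,0.003,0.232],"rot": [0,0,0],"gripper": 1}])

```text
time_s: 3.0
tool_pos: [0.5099, 0.2915, 0.0894]
tcp_rot: [-138.8, 0.1, -174.7]
force: [-0.1, 0.2, -1.1]
gripper_width: 0.0855
```

```bash
python3 - <<'E'
from gp import *
p,M=pose(0,0);deltas(p,Rm=M)
d=get_image('wrist'); cv2.imwrite('pics/w3.png',d['img'])
E
```

```text
dp [ 0.0013  0.0043 -0.0033] rot [ 0.0007 -0.0003 -0.0008] rows>= 0.0
```

View pics/w3.png

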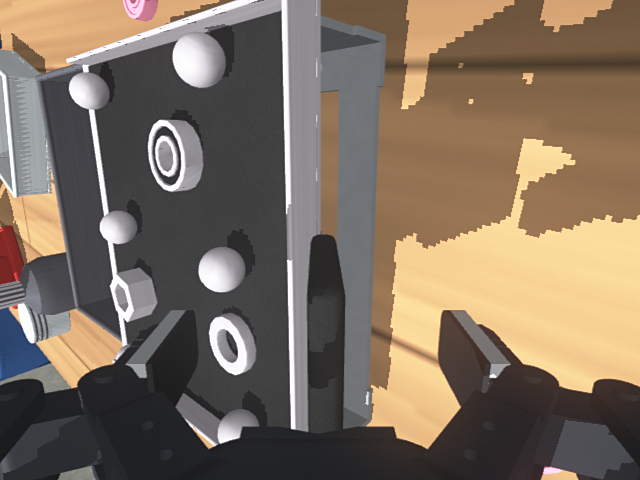

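Emit:
apply_moves(motion=[{"dp": [0.001,0.004,-0.003],"rot": [0,0,0],"gripper": 1},{"dp": [0.001,0.004,-0.003],"rot": [0,0,0],"gripper": -1},{"dp": [0.001,0.004,-0.003],"rot": [0,0,0],"gripper": -1},{"dp": [0.001,0.004,-0.003],"rot": [0,0,0],"gripper": -1},{"dp": [0.001,0.004,-0.003],"rot": [0,0,0],"gripper": -1},{"dp": [0.001,0.004,-0.003],"rot": [0,0,0],"gripper": -1},{"dp": [0.001,0.004,-0.003],"rot": [0,0,0],"gripper": -1}])

```text
time_s: 3.92
tool_pos: [0.5086, 0.293, 0.0882]
tcp_rot: [-138.4, -0.1, -174.7]
force: [-1.2, -7.8, 4.8]
gripper_width: 0.0093
```

```bash
python3 - <<'E'
from gp import *
d=get_image('wrist'); cv2.imwrite('pics/w4.png',d['img'])
p0,M0=pose(0,0)
p,M=pose(0,0);deltas(p,Rm=M)
for a in (.06,.12,.17,.22,.26,.3,.33,.345):
    p,M=pose(a); dp=M0.T@(p-p0); rv=R.from_matrix(M0.T@M).as_rotvec(degrees=True)/180
    print(a,(dp/.4).round(4),rv.round(4))
E
```

```text
dp [-0.0015 -0.0005 -0.0028] rot [-0.0012 -0.001  -0.0003] rows>= 0.0
0.06 [ 0.     -0.0287 -0.0242] [-0.0191  0.      0.    ]
0.12 [-0.     -0.0587 -0.0467] [-0.0382  0.     -0.    ]
0.17 [ 0.     -0.0848 -0.0641] [-0.0541 -0.      0.    ]
0.22 [-0.     -0.1117 -0.0801] [-0.07 -0.   -0.  ]
0.26 [ 0.     -0.1337 -0.0919] [-0.0828  0.      0.    ]
0.3 [-0.     -0.1562 -0.1028] [-0.0955 -0.     -0.    ]
0.33 [ 0.     -0.1734 -0.1105] [-0.105 -0.    -0.   ]
0.345 [-0.     -0.1821 -0.1141] [-0.1098 -0.     -0.    ]
```

View pics/w4.png

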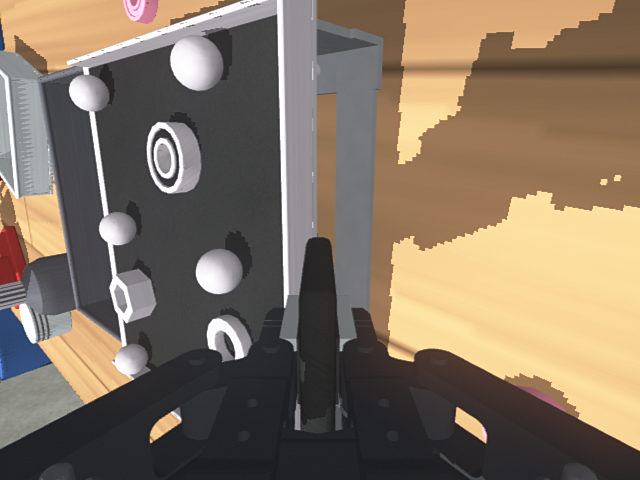

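Width 9.3 mm, so the bar is held. I lift along the arc.

Emit:
apply_moves(motion=[{"dp": [0,-0.014,-0.012],"rot": [-0.0095,0,0],"gripper": -1},{"dp": [0,-0.0287,-0.0242],"rot": [-0.0191,0,0],"gripper": -1},{"dp": [0,-0.044,-0.0357],"rot": [-0.0287,0,0],"gripper": -1},{"dp": [0,-0.0587,-0.0467],"rot": [-0.0382,0,0],"gripper": -1},{"dp": [0,-0.0715,-0.0555],"rot": [-0.046,0,0],"gripper": -1},{"dp": [0,-0.0848,-0.0641],"rot": [-0.0541,0,0],"gripper": -1},{"dp": [0,-0.098,-0.0722],"rot": [-0.062,0,0],"gripper": -1},{"dp": [0,-0.1117,-0.0801],"rot": [-0.07,0,0],"gripper": -1},{"dp": [0,-0.1117,-0.0801],"rot": [-0.07,0,0],"gripper": -1}])

```text
time_s: 5.1
tool_pos: [0.5097, 0.2813, 0.1409]
tcp_rot: [-151.3, -0.1, -174.6]
force: [1.4, -4.8, -6.4]
gripper_width: 0.0095
```

```bash
python3 - <<'E'
from gp import *
for n in('wrist','scene'):
    d=get_image(n); cv2.imwrite(f'pics/{n}5.png',d['img'])
crop(d['img'],220,140,270,200,2,'pics/s5.png')
st=monitor.get_state();M=R.from_euler('xyz',st['tcp_rot'],degrees=True).as_matrix()
z=R.from_euler('z',-Q[2]).apply(M[:,2]); print(st['force'],st['gripper_width'],'angle from orientation',np.arctan2(.66,.75)-np.arctan2(-z[0],-z[2]))
p0,M0=pose(.22)
p,M=pose(.22,0);deltas(p,Rm=M)
for a in (.25,.28,.31,.33,.345):
    p,M=pose(a); dp=M0.T@(p-p0); rv=R.from_matrix(M0.T@M).as_rotvec(degrees=True)/180
    print(a,(dp/.4).round(4),rv.round(4))
E
```

```text
[ 1.17935441 -4.51249396 -6.27808561] 0.00882481336812262 angle from orientation 0.21934417392673522
dp [-0.0016 -0.0035 -0.005 ] rot [-0.0002 -0.0009  0.0002] rows>= 0.0
0.25 [ 0.     -0.0141 -0.0123] [-0.0095  0.      0.    ]
0.28 [-0.     -0.0287 -0.0242] [-0.0191  0.      0.    ]
0.31 [ 0.     -0.0435 -0.0357] [-0.0286  0.      0.    ]
0.33 [ 0.     -0.0536 -0.0431] [-0.035 -0.    -0.   ]
0.345 [-0.     -0.0613 -0.0485] [-0.0398  0.     -0.    ]
```

View pics/s5.png

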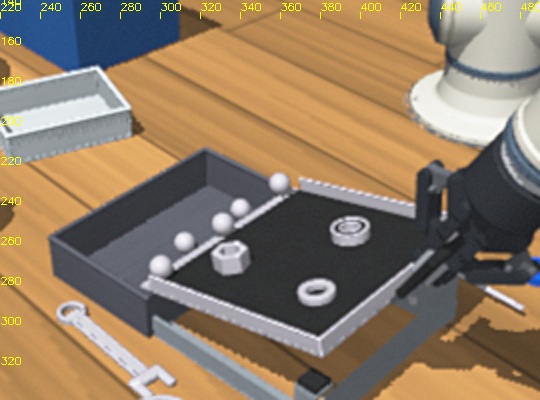

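View pics/wrist5.png

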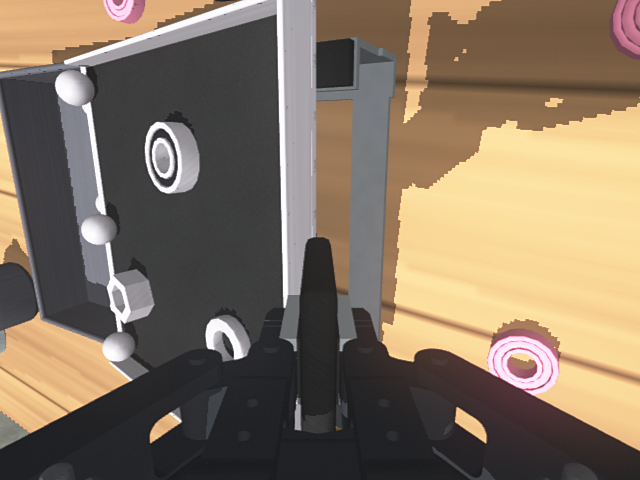

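The five balls visible in this picture are at the lip, and the flat parts haven't moved. I go on to 0.33 and hold.

Emit:
apply_moves(motion=[{"dp": [0,-0.015,-0.014],"rot": [-0.0095,0,0],"gripper": -1},{"dp": [0,-0.03,-0.027],"rot": [-0.019,0,0],"gripper": -1},{"dp": [0,-0.045,-0.038],"rot": [-0.0286,0,0],"gripper": -1},{"dp": [0,-0.055,-0.046],"rot": [-0.035,0,0],"gripper": -1},{"dp": [0,-0.055,-0.046],"rot": [-0.035,0,0],"gripper": -1},{"dp": [0,-0.055,-0.046],"rot": [-0.035,0,0],"gripper": -1},{"dp": [0,-0.055,-0.046],"rot": [-0.035,0,0],"gripper": -1},{"dp": [0,-0.055,-0.046],"rot": [-0.035,0,0],"gripper": -1},{"dp": [0,-0.055,-0.046],"rot": [-0.035,0,0],"gripper": -1},{"dp": [0,-0.055,-0.046],"rot": [-0.035,0,0],"gripper": -1}])

```text
time_s: 6.45
tool_pos: [0.5107, 0.2709, 0.1666]
tcp_rot: [-157.5, -0.2, -174.6]
force: [1.4, -7.1, -9.8]
gripper_width: 0.0092
```

Emit:
apply_moves(motion=[{"dp": [0,0,0],"rot": [0,0,0],"gripper": -1},{"dp": [0,0,0],"rot": [0,0,0],"gripper": -1},{"dp": [0,0,0],"rot": [0,0,0],"gripper": -1},{"dp": [0,0,0],"rot": [0,0,0],"gripper": -1},{"dp": [0,0,0],"rot": [0,0,0],"gripper": -1},{"dp": [0,0,0],"rot": [0,0,0],"gripper": -1},{"dp": [0,0,0],"rot": [0,0,0],"gripper": -1},{"dp": [0,0,0],"rot": [0,0,0],"gripper": -1},{"dp": [0,0,0],"rot": [0,0,0],"gripper": -1},{"dp": [0,0,0],"rot": [0,0,0],"gripper": -1}])

```text
time_s: 7.7
tool_pos: [0.5106, 0.2709, 0.1666]
tcp_rot: [-157.5, -0.2, -174.6]
force: [2.2, -6.4, -9.8]
gripper_width: 0.0092
```

```bash
python3 - <<'E'
from gp import *
for n in('top','wrist','scene'):
    d=get_image(n); cv2.imwrite(f'pics/{n}6.png',d['img'])
    if n=='top': crop(d['img'],150,140,240,180,3,'pics/t6.png')
crop(d['img'],220,140,270,200,2,'pics/s6.png')
st=monitor.get_state();M=R.from_euler('xyz',st['tcp_rot'],degrees=True).as_matrix()
z=R.from_euler('z',-Q[2]).apply(M[:,2]); print(st['force'],st['gripper_width'],'angle',np.arctan2(.66,.75)-np.arctan2(-z[0],-z[2]))
p,M=pose(.33,0);deltas(p,Rm=M)
E
```

```text
[ 2.00334456 -6.14230484 -9.70038195] 0.009061119488634544 angle 0.32880519490455723
dp [-0.0017 -0.0017 -0.0036] rot [-0.0004 -0.0012  0.0001] rows>= 0.0
```

View pics/s6.png

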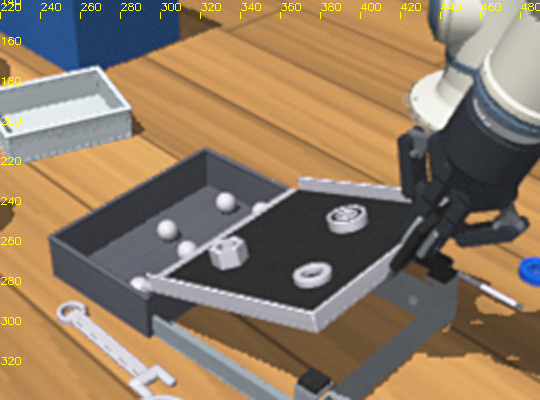

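View pics/t6.png

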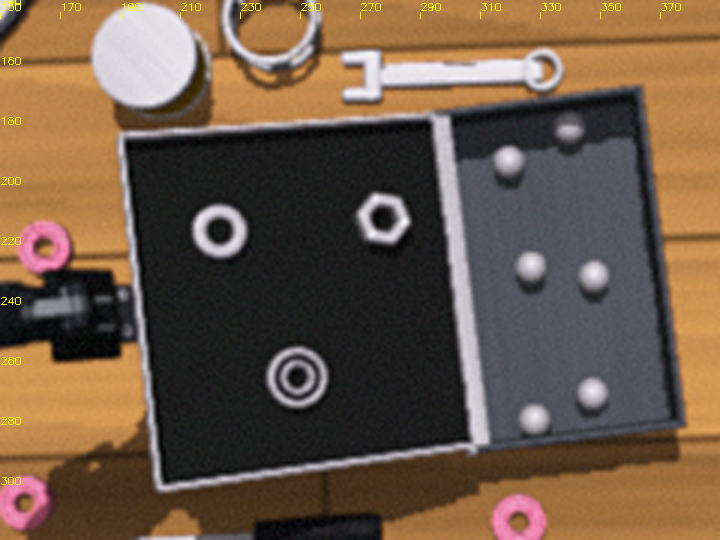

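View pics/wrist6.png

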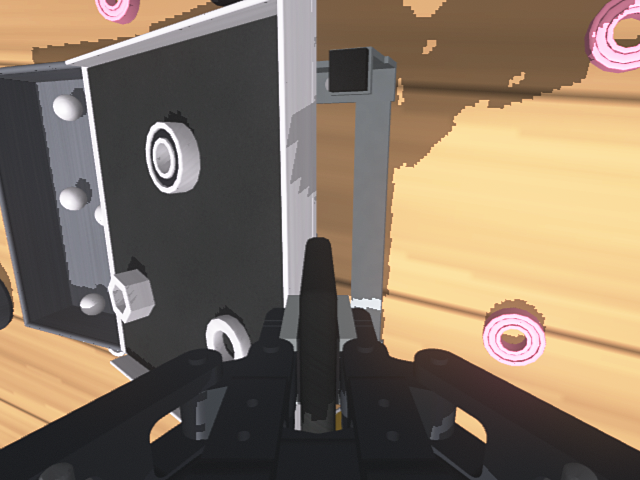

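All six balls are in the pan — top view pixels (319,193), (340,183), (327,229), (348,232), (328,279), (347,271) — and the three parts are still on the tray. Now lowering.

```bash
python3 - <<'E'
from gp import *
p0,M0=pose(.33)
for a in (.29,.25,.21,.17,.13,.09,.06,.03,.01,0,-.005):
    p,M=pose(a); dp=M0.T@(p-p0); rv=R.from_matrix(M0.T@M).as_rotvec(degrees=True)/180
    print(a,(dp/.4).round(4),rv.round(4))
E
```

```text
0.29 [-0.      0.0183  0.0171] [0.0127 0.     0.    ]
0.25 [0.     0.0359 0.0349] [0.0255 0.     0.    ]
0.21 [0.     0.0527 0.0534] [0.0382 0.     0.    ]
0.17 [0.     0.0688 0.0726] [0.0509 0.     0.    ]
0.13 [-0.      0.0841  0.0924] [0.0637 0.     0.    ]
0.09 [0.     0.0986 0.1128] [0.0764 0.     0.    ]
0.06 [0.     0.109  0.1285] [0.0859 0.     0.    ]
0.03 [0.     0.1189 0.1444] [0.0955 0.     0.    ]
0.01 [-0.      0.1252  0.1552] [0.1019 0.     0.    ]
0 [-0.      0.1283  0.1607] [0.105 0.    0.   ]
-0.005 [0.     0.1298 0.1634] [0.1066 0.     0.    ]
```

Emit:
apply_moves(motion=[{"dp": [0,0.0183,0.0171],"rot": [0.0127,0,0],"gripper": -1},{"dp": [0,0.0359,0.0349],"rot": [0.0255,0,0],"gripper": -1},{"dp": [0,0.0527,0.0534],"rot": [0.0382,0,0],"gripper": -1},{"dp": [0,0.0688,0.0726],"rot": [0.0509,0,0],"gripper": -1},{"dp": [0,0.0841,0.0924],"rot": [0.0637,0,0],"gripper": -1},{"dp": [0,0.0986,0.1128],"rot": [0.0764,0,0],"gripper": -1},{"dp": [0,0.109,0.1285],"rot": [0.0859,0,0],"gripper": -1},{"dp": [0,0.1189,0.1444],"rot": [0.0955,0,0],"gripper": -1},{"dp": [0,0.1252,0.1552],"rot": [0.1019,0,0],"gripper": -1},{"dp": [0,0.1283,0.1607],"rot": [0.105,0,0],"gripper": -1}])

```text
time_s: 9.1
tool_pos: [0.5086, 0.293, 0.0882]
tcp_rot: [-138.5, -0.2, -174.7]
force: [-0.3, -11.7, 2.6]
gripper_width: 0.009
```

Emit:
apply_moves(motion=[{"dp": [0,0,0],"rot": [0,0,0],"gripper": -1},{"dp": [0,0,0],"rot": [0,0,0],"gripper": -1}])

```text
time_s: 9.35
tool_pos: [0.5086, 0.293, 0.0882]
tcp_rot: [-138.6, -0.2, -174.7]
force: [1.4, -10.6, -6.1]
gripper_width: 0.0091
```

```bash
python3 - <<'E'
from gp import *
for n in('wrist','scene'):
    d=get_image(n); cv2.imwrite(f'pics/{n}7.png',d['img'])
crop(d['img'],220,180,270,200,2,'pics/s7.png')
st=monitor.get_state();M=R.from_euler('xyz',st['tcp_rot'],degrees=True).as_matrix()
z=R.from_euler('z',-Q[2]).apply(M[:,2]); print(st['force'],st['gripper_width'],'angle',np.arctan2(.66,.75)-np.arctan2(-z[0],-z[2]))
p,M=pose(0,0);deltas(p,Rm=M)
E
```

```text
[  1.1559929  -11.00443215  -5.75638596] 0.00918099487579787 angle -0.0011924697087134506
dp [-0.0016 -0.0006 -0.0027] rot [-0.0004 -0.0013  0.0001] rows>= 0.0
```

View pics/s7.png

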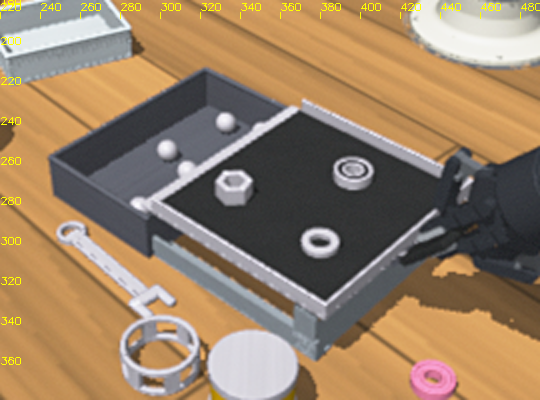

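The force reads −6 N, so I am still carrying some of the weight. I nudge down slightly.

Emit:
apply_moves(motion=[{"dp": [0,0.0015,0.002],"rot": [0,0,0],"gripper": -1},{"dp": [0,0.003,0.004],"rot": [0,0,0],"gripper": -1},{"dp": [0,0.003,0.004],"rot": [0,0,0],"gripper": -1}])

```text
time_s: 9.82
tool_pos: [0.5086, 0.2931, 0.0882]
tcp_rot: [-138.6, -0.1, -174.7]
force: [-0.7, -10.3, 1.5]
gripper_width: 0.0092
```

The position did not change and the force went positive, so the tray is resting on its stand. Releasing and backing off.

Emit:
apply_moves(motion=[{"dp": [0,0,0],"rot": [0,0,0],"gripper": 0.3},{"dp": [0,0,0],"rot": [0,0,0],"gripper": 1},{"dp": [0,0,0],"rot": [0,0,0],"gripper": 1},{"dp": [0,0,0],"rot": [0,0,0],"gripper": 1},{"dp": [0,0,0],"rot": [0,0,0],"gripper": 1},{"dp": [0,0,-0.05],"rot": [0,0,0],"gripper": 1},{"dp": [0,0,-0.15],"rot": [0,0,0],"gripper": 1},{"dp": [0,0,-0.3],"rot": [0,0,0],"gripper": 1},{"dp": [0,0,-0.3],"rot": [0,0,0],"gripper": 1}])

```text
time_s: 10.95
tool_pos: [0.5015, 0.3766, 0.1803]
tcp_rot: [-138.9, 0.2, -174.4]
force: [-0.0, 0.2, 0.6]
gripper_width: 0.0856
```

```bash
python3 - <<'E'
from gp import *
d=get_image('top'); cv2.imwrite('pics/top8.png',d['img']); crop(d['img'],150,140,240,180,3,'pics/t8.png')
print(monitor.get_state()['gripper_width'],monitor.get_state()['force'])
deltas([.57,.19,.28],[180,0,185.5])
E
```

```text
0.08547061206432506 [ 0.07856078 -0.1664709  -0.67959084]
dp [-0.1262 -0.5273  0.1225] rot [-2.29e-01  4.00e-04  1.00e-04] rows>= 3.9
```

View pics/t8.png

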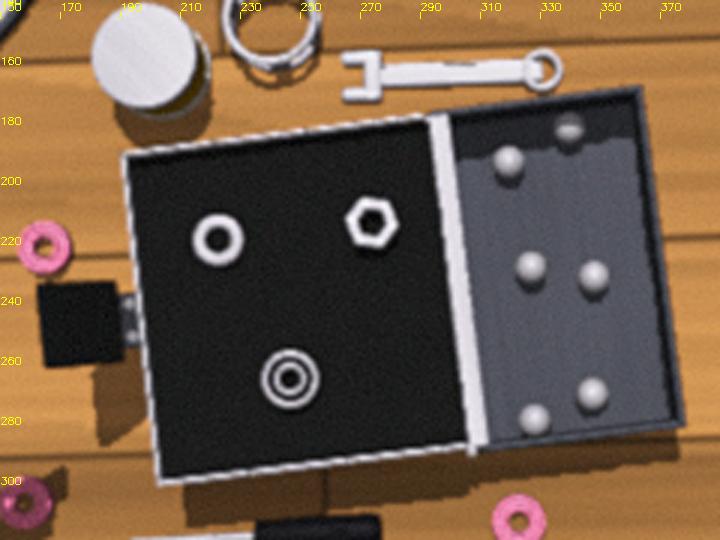

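The tray is level, six balls are in the pan, and the parts are back at their earlier pixels. Next is the nut: top-down, with the jaws across flats at about 53° world (yaw 143).

```bash
python3 - <<'E'
from gp import *
print('bell',ray('top',432,155,.06),'toolbox',ray('top',545,300,.15))
deltas([.5737,.1014,.19],[180,0,143])
E
```

```text
bell [ 0.69529133 -0.2480987   0.06      ] toolbox [ 0.38356112 -0.43386762  0.15      ]
dp [-0.1138 -0.5455  0.4376] rot [-0.2181  0.0853  0.2258] rows>= 5.5
```

Emit:
apply_moves(motion=[{"dp": [-0.114,-0.545,0.438],"rot": [-0.218,0.085,0.226],"gripper": 0.41},{"dp": [-0.114,-0.545,0.438],"rot": [-0.218,0.085,0.226],"gripper": 0.41},{"dp": [-0.114,-0.545,0.438],"rot": [-0.218,0.085,0.226],"gripper": 0.41},{"dp": [-0.114,-0.545,0.438],"rot": [-0.218,0.085,0.226],"gripper": 0.41},{"dp": [-0.114,-0.545,0.438],"rot": [-0.218,0.085,0.226],"gripper": 0.41},{"dp": [-0.114,-0.545,0.438],"rot": [-0.218,0.085,0.226],"gripper": 0.41},{"dp": [-0.114,-0.545,0.438],"rot": [-0.218,0.085,0.226],"gripper": 0.41},{"dp": [-0.114,-0.545,0.438],"rot": [-0.218,0.085,0.226],"gripper": 0.41}])

```text
time_s: 12.0
tool_pos: [0.5725, 0.0999, 0.1875]
tcp_rot: [-179.6, -0.0, 143.0]
force: [0.7, 0.6, 0.7]
gripper_width: 0.06
```

```bash
python3 - <<'E'
from gp import *
st=monitor.get_state();d=get_image('wrist'); cv2.imwrite('pics/w9.png',d['img']);pickle.dump((d,st),open('w9.pkl','wb'))
print(st['qpos'],st['gripper_width']);deltas([.5737,.1014,.09],[180,0,143])
E
```

```text
[  6.69442397   2.31362269  77.9759628   -0.25972084  99.97839586
 -46.3257331 ] 0.060027132749356164
dp [-0.0006  0.005   0.244 ] rot [-0.002  -0.      0.0001] rows>= 1.6
```

View pics/w9.png

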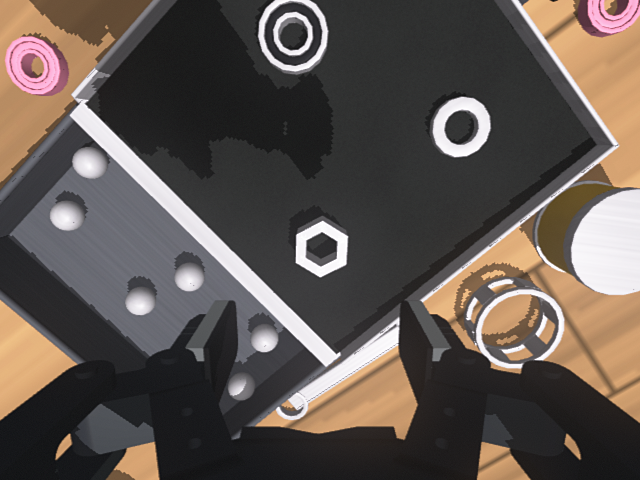

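The nut, centred at (321.5,248), has its flats facing the jaws. I cross-check the positions from this view.

```bash
python3 - <<'E'
from gp import *
d,st=pickle.load(open('w9.pkl','rb'))
for n,u,z in(('nut',(321.5,248),.084),('bearing',(292.8,34),.078),('spacer',(460.5,126.5),.074)): print(n,wray(*u,z,d,st))
E
```

```text
nut [0.57467861 0.10106641 0.084     ]
bearing [0.46636339 0.16215575 0.078     ]
spacer [0.56645745 0.21215238 0.074     ]
```

Emit:
apply_moves(motion=[{"dp": [-0.001,0.004,0.14],"rot": [-0.002,0,0],"gripper": 0.41},{"dp": [-0.001,0.004,0.22],"rot": [-0.002,0,0],"gripper": 0.41},{"dp": [-0.001,0.004,0.27],"rot": [-0.002,0,0],"gripper": 0.41},{"dp": [-0.001,0.004,0.294],"rot": [-0.002,0,0],"gripper": 0.41},{"dp": [-0.001,0.004,0.294],"rot": [-0.002,0,0],"gripper": 0.41}])

```text
time_s: 12.68
tool_pos: [0.5743, 0.1006, 0.0713]
tcp_rot: [179.9, 0.1, 142.9]
force: [-0.5, -0.6, 0.1]
gripper_width: 0.0604
```

```bash
python3 - <<'E'
from gp import *
deltas([.5742,.1012,.070],[180,0,143])
d=get_image('wrist'); cv2.imwrite('pics/w10.png',d['img'])
E
```

```text
dp [0.0011 0.001  0.0031] rot [ 0.0006  0.0003 -0.0004] rows>= 0.0
```

View pics/w10.png

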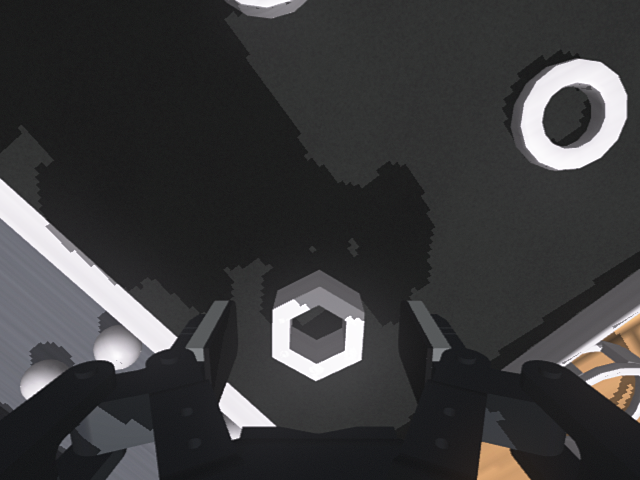

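Aligned, so I close, lift and measure the way to the bin.

Emit:
apply_moves(motion=[{"dp": [0,0,0.003],"rot": [0,0,0],"gripper": -1},{"dp": [0,0,0.003],"rot": [0,0,0],"gripper": -1},{"dp": [0,0,0.003],"rot": [0,0,0],"gripper": -1},{"dp": [0,0,0.003],"rot": [0,0,0],"gripper": -1},{"dp": [0,0,0.003],"rot": [0,0,0],"gripper": -1},{"dp": [0,0,-0.05],"rot": [0,0,0],"gripper": -1},{"dp": [0,0,-0.2],"rot": [0,0,0],"gripper": -1},{"dp": [0,0,-0.33],"rot": [0,0,0],"gripper": -1},{"dp": [0,0,-0.33],"rot": [0,0,0],"gripper": -1}])

```text
time_s: 13.85
tool_pos: [0.5758, 0.1002, 0.2091]
tcp_rot: [179.5, 0.4, 142.9]
force: [1.4, 0.3, -0.7]
gripper_width: 0.0306
```

```bash
python3 - <<'E'
from gp import *
d=get_image('wrist'); cv2.imwrite('pics/w11.png',d['img'])
deltas([.51,-.33,.21],[180,0,163])
E
```

```text
dp [-0.5196 -0.9553 -0.0138] rot [ 0.0014  0.0016 -0.1118] rows>= 7.0
```

View pics/w11.png

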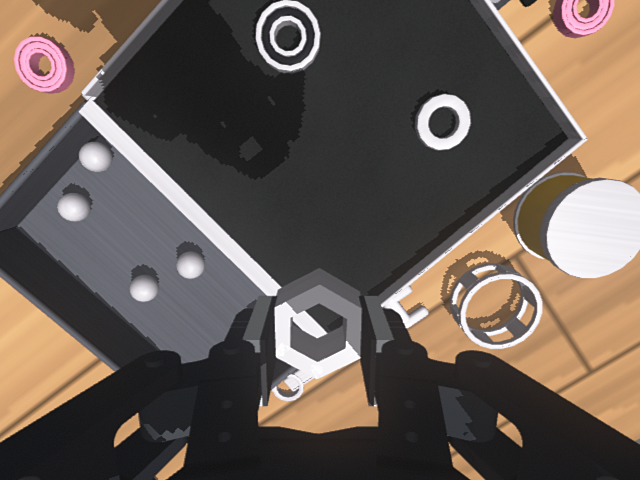

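Nut held (30.6 mm). Moving above the bin to look.

Emit:
apply_moves(motion=[{"dp": [-0.52,-0.955,-0.02],"rot": [0,0,-0.112],"gripper": -1},{"dp": [-0.52,-0.955,-0.02],"rot": [0,0,-0.112],"gripper": -1},{"dp": [-0.52,-0.955,-0.02],"rot": [0,0,-0.112],"gripper": -1},{"dp": [-0.52,-0.955,-0.02],"rot": [0,0,-0.112],"gripper": -1},{"dp": [-0.52,-0.955,-0.02],"rot": [0,0,-0.112],"gripper": -1},{"dp": [-0.52,-0.955,-0.02],"rot": [0,0,-0.112],"gripper": -1},{"dp": [-0.52,-0.955,-0.02],"rot": [0,0,-0.112],"gripper": -1},{"dp": [-0.52,-0.955,-0.02],"rot": [0,0,-0.112],"gripper": -1},{"dp": [-0.52,-0.955,-0.02],"rot": [0,0,-0.112],"gripper": -1}])

```text
time_s: 15.02
tool_pos: [0.5087, -0.3298, 0.2081]
tcp_rot: [179.8, -0.1, 163.0]
force: [0.2, 0.0, -0.1]
gripper_width: 0.0304
```

```bash
python3 - <<'E'
from gp import *
st=monitor.get_state();d=get_image('wrist'); cv2.imwrite('pics/w12.png',d['img']);pickle.dump((d,st),open('w12.pkl','wb'))
print(st['qpos'],st['gripper_width'])
E
```

```text
[ -36.24727508    6.14487336   71.87211641    0.14395284  102.15993653
 -109.20924078] 0.03040769588284508
```

View pics/w12.png

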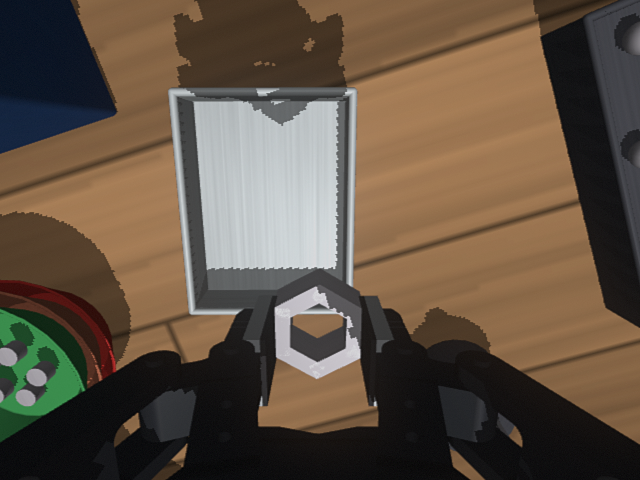

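```bash
python3 - <<'E'
from gp import *
d,st=pickle.load(open('w12.pkl','rb'))
P=np.array([wray(*u,.048,d,st)[:2] for u in((170,89),(356,90),(191,314))]);print(P,np.linalg.norm(P[0]-P[1]),np.linalg.norm(P[0]-P[2]))
c=(P[1]+P[2])/2;ex=P[2]-P[0];ex/=np.linalg.norm(ex);ey=P[1]-P[0];print('centre',c,'ang',np.degrees(np.arctan2(ex[1],ex[0])),np.degrees(np.arctan2(ey[1],ey[0])))
for s in(.048,.002,-.044): print(s,c+s*ex)
t=c+.048*ex; deltas([*t,.1],[180,0,163],st=st)
E
```

```text
[[ 0.38438732 -0.39869533]
 [ 0.42296439 -0.27459649]
 [ 0.54760175 -0.4479578 ]] 0.12995658249122702 0.17048678016783084
centre [ 0.48528307 -0.36127714] ang -16.795214535847013 72.73174679637444
0.048 [ 0.53123557 -0.37514683]
0.002 [ 0.48719776 -0.36185505]
-0.044 [ 0.44315995 -0.34856326]
dp [-0.0875 -0.0929  0.2698] rot [ 0.0011 -0.0007 -0.    ] rows>= 1.9
```

Emit:
apply_moves(motion=[{"dp": [-0.0875,-0.093,0.1],"rot": [0,0,0],"gripper": -1},{"dp": [-0.0875,-0.093,0.22],"rot": [0,0,0],"gripper": -1},{"dp": [-0.0875,-0.093,0.34],"rot": [0,0,0],"gripper": -1},{"dp": [-0.0875,-0.093,0.42],"rot": [0,0,0],"gripper": -1},{"dp": [-0.0875,-0.093,0.47],"rot": [0,0,0],"gripper": -1},{"dp": [-0.0875,-0.093,0.485],"rot": [0,0,0],"gripper": -1},{"dp": [-0.0875,-0.093,0.485],"rot": [0,0,0],"gripper": -1}])

```text
time_s: 15.95
tool_pos: [0.533, -0.3755, 0.0175]
tcp_rot: [179.9, 0.2, 163.1]
force: [-0.4, -1.0, -0.7]
gripper_width: 0.0304
```

```bash
python3 - <<'E'
from gp import *
deltas([.5312,-.3751,.0095],[180,0,163])
d=get_image('wrist'); cv2.imwrite('pics/w13.png',d['img'])
E
```

```text
dp [ 0.0046 -0.0004  0.0201] rot [0.0003 0.0009 0.0005] rows>= 0.1
```

View pics/w13.png

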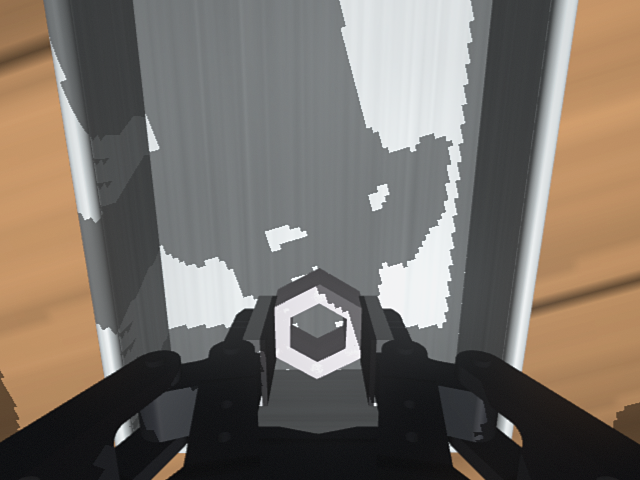

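Emit:
apply_moves(motion=[{"dp": [0.004,0,0.01],"rot": [0,0,0],"gripper": -1},{"dp": [0.004,0,0.018],"rot": [0,0,0],"gripper": -1},{"dp": [0.004,0,0.018],"rot": [0,0,0],"gripper": -1}])

```text
time_s: 16.38
tool_pos: [0.5309, -0.3754, 0.0095]
tcp_rot: [179.9, 0.1, 163.0]
force: [0.1, -0.5, -0.2]
gripper_width: 0.0303
```

Emit:
apply_moves(motion=[{"dp": [0,0,0.002],"rot": [0,0,0],"gripper": -1},{"dp": [0,0,0.002],"rot": [0,0,0],"gripper": 0.25},{"dp": [0,0,0.002],"rot": [0,0,0],"gripper": 0.25},{"dp": [0,0,0.002],"rot": [0,0,0],"gripper": 0.25},{"dp": [0,0,-0.08],"rot": [0,0,0],"gripper": 0.25},{"dp": [0,0,-0.2],"rot": [0,0,0],"gripper": 0.25},{"dp": [0,0,-0.35],"rot": [0,0,0],"gripper": 0.25},{"dp": [0,0,-0.48],"rot": [0,0,0],"gripper": 0.41},{"dp": [0,0,-0.48],"rot": [0,0,0],"gripper": 0.41}])

```text
time_s: 17.5
tool_pos: [0.532, -0.3766, 0.2084]
tcp_rot: [-179.9, 0.7, 163.1]
force: [0.3, -0.5, -0.4]
gripper_width: 0.0602
```

```bash
python3 - <<'E'
from gp import *
d=get_image('wrist'); cv2.imwrite('pics/w14.png',d['img'])
print(monitor.get_state()['force'])
deltas([.4660,.1625,.19],[180,0,163])
E
```

```text
[-0.40231321 -0.05768768 -1.30335687]
dp [0.5488 1.2402 0.0321] rot [-0.0002  0.0021  0.0003] rows>= 8.7
```

View pics/w14.png

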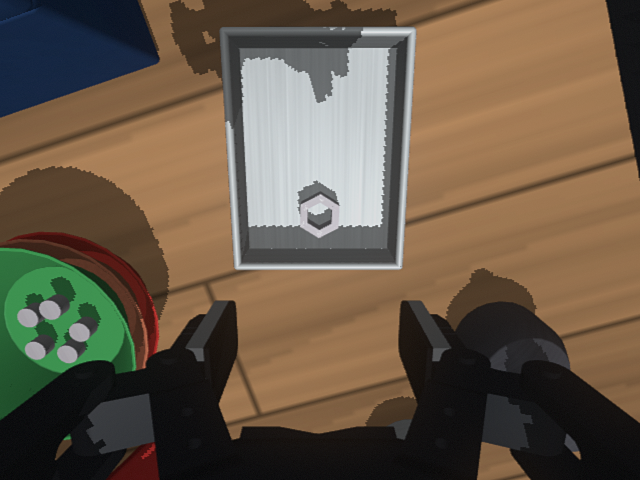

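The nut lies flat in the bin at (319,213). Next the bearing.

Emit:
apply_moves(motion=[{"dp": [0.27,0.62,0],"rot": [0,0,0],"gripper": 0.41},{"dp": [0.27,0.62,0],"rot": [0,0,0],"gripper": 0.41},{"dp": [0.27,0.62,0],"rot": [0,0,0],"gripper": 0.41},{"dp": [0.27,0.62,0],"rot": [0,0,0],"gripper": 0.41}])

```text
time_s: 18.05
tool_pos: [0.5007, -0.1249, 0.1991]
tcp_rot: [179.9, -0.1, 163.0]
force: [1.3, -0.1, -0.3]
gripper_width: 0.0605
```

```bash
python3 - <<'E'
from gp import *
deltas([.4660,.1625,.17],[180,0,163])
E
```

```text
dp [0.2925 0.6619 0.0745] rot [ 0.0006 -0.0006  0.0002] rows>= 4.7
```

Emit:
apply_moves(motion=[{"dp": [0.29,0.66,0.05],"rot": [0,0,0],"gripper": 0.41},{"dp": [0.29,0.66,0.05],"rot": [0,0,0],"gripper": 0.41},{"dp": [0.29,0.66,0.05],"rot": [0,0,0],"gripper": 0.41},{"dp": [0.29,0.66,0.05],"rot": [0,0,0],"gripper": 0.41},{"dp": [0.29,0.66,0.05],"rot": [0,0,0],"gripper": 0.41},{"dp": [0.29,0.66,0.05],"rot": [0,0,0],"gripper": 0.41},{"dp": [0.29,0.66,0.05],"rot": [0,0,0],"gripper": 0.41}])

```text
time_s: 18.92
tool_pos: [0.4675, 0.1588, 0.1803]
tcp_rot: [-180.0, -0.0, 163.1]
force: [-0.3, -0.0, -0.3]
gripper_width: 0.0596
```

```bash
python3 - <<'E'
from gp import *
st=monitor.get_state();d=get_image('wrist'); cv2.imwrite('pics/w15.png',d['img']);pickle.dump((d,st),open('w15.pkl','wb'))
deltas([.4660,.1625,.069],[180,0,163])
E
```

```text
dp [0.0072 0.0085 0.2794] rot [ 0.0001  0.0001 -0.    ] rows>= 1.8
```

View pics/w15.png

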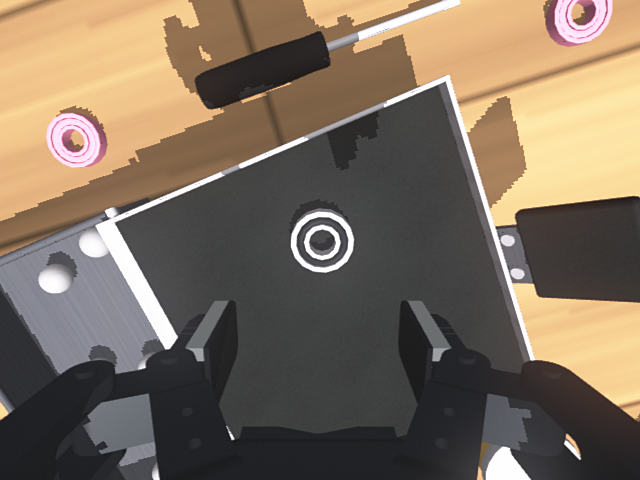

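Emit:
apply_moves(motion=[{"dp": [0.007,0.0085,0.13],"rot": [0,0,0],"gripper": 0.41},{"dp": [0.007,0.0085,0.21],"rot": [0,0,0],"gripper": 0.41},{"dp": [0.007,0.0085,0.26],"rot": [0,0,0],"gripper": 0.41},{"dp": [0.007,0.0085,0.281],"rot": [0,0,0],"gripper": 0.41},{"dp": [0.007,0.0085,0.281],"rot": [0,0,0],"gripper": 0.41}])

```text
time_s: 19.6
tool_pos: [0.4667, 0.1632, 0.0697]
tcp_rot: [179.9, 0.1, 163.0]
force: [-0.8, 0.6, 0.6]
gripper_width: 0.06
```

```bash
python3 - <<'E'
from gp import *
st=monitor.get_state();d=get_image('wrist'); cv2.imwrite('pics/w16.png',d['img'])
deltas([.4660,.1625,.068],[180,0,163])
E
```

```text
dp [ 0.0019 -0.0031  0.0063] rot [0.0008 0.0009 0.0001] rows>= 0.0
```

View pics/w16.png

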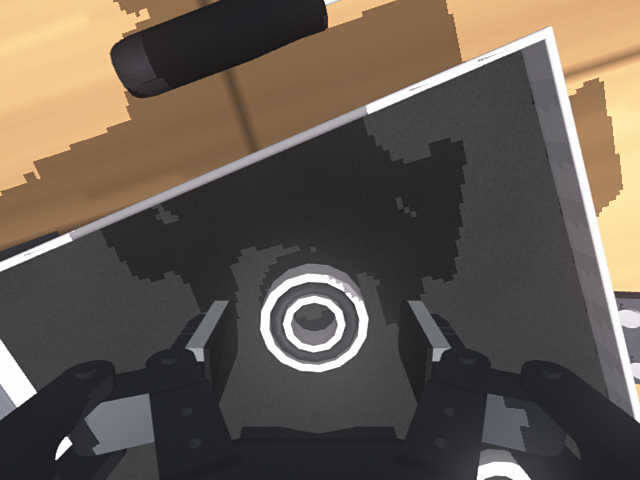

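Emit:
apply_moves(motion=[{"dp": [0.002,-0.003,0.004],"rot": [0,0,0],"gripper": 0.41},{"dp": [0.002,-0.003,0.004],"rot": [0,0,0],"gripper": -1},{"dp": [0.002,-0.003,0.004],"rot": [0,0,0],"gripper": -1},{"dp": [0.002,-0.003,0.004],"rot": [0,0,0],"gripper": -1},{"dp": [0.002,-0.003,0.004],"rot": [0,0,0],"gripper": -1},{"dp": [0.002,-0.003,-0.01],"rot": [0,0,0],"gripper": -1},{"dp": [0.002,-0.003,-0.03],"rot": [0,0,0],"gripper": -1},{"dp": [0.002,-0.003,-0.03],"rot": [0,0,0],"gripper": -1}])

```text
time_s: 20.65
tool_pos: [0.4656, 0.1628, 0.0822]
tcp_rot: [179.9, 0.1, 163.1]
force: [0.4, -0.5, 0.0]
gripper_width: 0.0369
```

```bash
python3 - <<'E'
from gp import *
st=monitor.get_state();d=get_image('wrist'); cv2.imwrite('pics/w17.png',d['img'])
d=get_image('scene');crop(d['img'],280,140,240,180,3,'pics/s17.png')
deltas([.485,-.33,.21],[180,0,163])
E
```

```text
dp [-0.4068 -1.1631 -0.323 ] rot [0.0005 0.0004 0.0003] rows>= 8.2
```

View pics/w17.png

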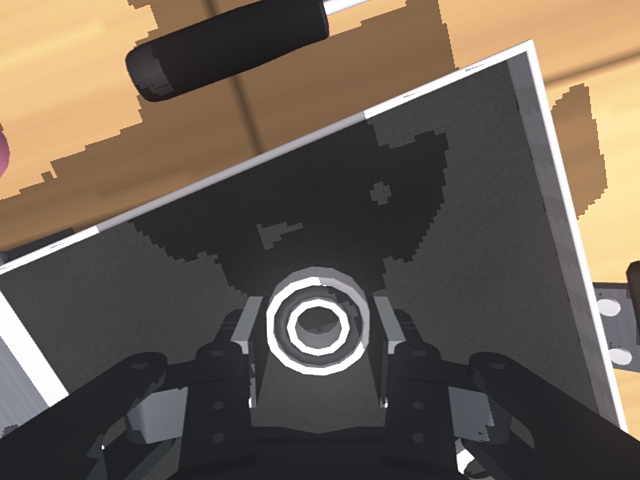

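View pics/s17.png

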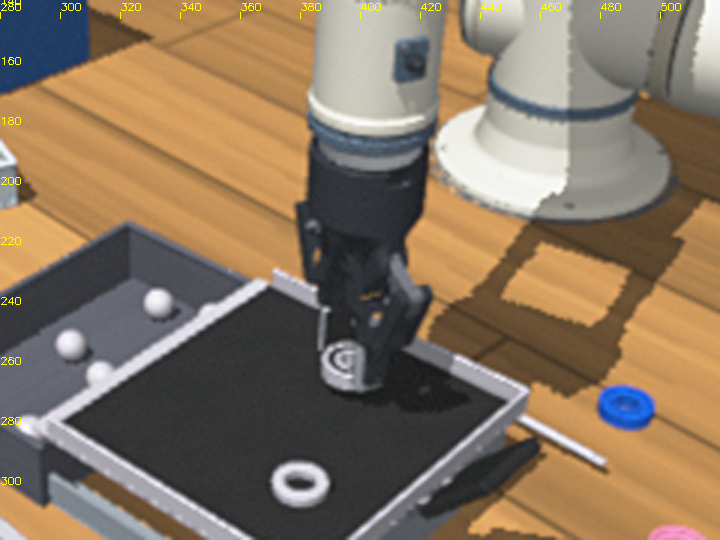

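The bearing is held, lifted and level. I carry it up and over.

Emit:
apply_moves(motion=[{"dp": [0,0,-0.14],"rot": [0,0,0],"gripper": -1},{"dp": [0,0,-0.28],"rot": [0,0,0],"gripper": -1},{"dp": [-0.2,-0.58,-0.32],"rot": [0,0,0],"gripper": -1},{"dp": [-0.2,-0.58,-0.32],"rot": [0,0,0],"gripper": -1},{"dp": [-0.2,-0.58,-0.32],"rot": [0,0,0],"gripper": -1},{"dp": [-0.2,-0.58,-0.32],"rot": [0,0,0],"gripper": -1},{"dp": [-0.2,-0.58,-0.32],"rot": [0,0,0],"gripper": -1},{"dp": [-0.2,-0.58,-0.32],"rot": [0,0,0],"gripper": -1}])

```text
time_s: 21.75
tool_pos: [0.4738, -0.0825, 0.2087]
tcp_rot: [179.9, 0.0, 163.0]
force: [-0.8, -0.7, 0.4]
gripper_width: 0.037
```

```bash
python3 - <<'E'
from gp import *
print(monitor.get_state()['gripper_width'])
deltas([.4872,-.3619,.12],[180,0,163])
E
```

```text
0.0369737949043774
dp [-0.2361 -0.6587  0.2204] rot [0.0007 0.0002 0.0001] rows>= 4.7
```

Emit:
apply_moves(motion=[{"dp": [-0.236,-0.659,0],"rot": [0,0,0],"gripper": -1},{"dp": [-0.236,-0.659,0],"rot": [0,0,0],"gripper": -1},{"dp": [-0.236,-0.659,0],"rot": [0,0,0],"gripper": -1},{"dp": [-0.236,-0.659,0],"rot": [0,0,0],"gripper": -1},{"dp": [-0.236,-0.659,0.1],"rot": [0,0,0],"gripper": -1},{"dp": [-0.236,-0.659,0.22],"rot": [0,0,0],"gripper": -1},{"dp": [-0.236,-0.659,0.33],"rot": [0,0,0],"gripper": -1},{"dp": [-0.236,-0.659,0.33],"rot": [0,0,0],"gripper": -1}])

```text
time_s: 22.75
tool_pos: [0.4863, -0.3587, 0.0716]
tcp_rot: [179.7, -0.4, 163.2]
force: [-0.3, 0.4, -0.3]
gripper_width: 0.0363
```

```bash
python3 - <<'E'
from gp import *
st=monitor.get_state();d=get_image('wrist'); cv2.imwrite('pics/w18.png',d['img'])
deltas([.4872,-.3619,.0078],[180,0,163])
E
```

```text
dp [-0.0006 -0.0053  0.1689] rot [ 0.0011 -0.0007  0.001 ] rows>= 1.1
```

View pics/w18.png

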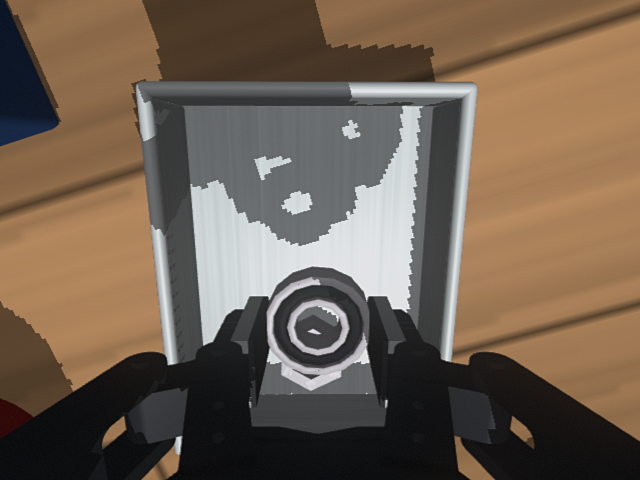

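Emit:
apply_moves(motion=[{"dp": [0,-0.005,0.08],"rot": [0,0,0],"gripper": -1},{"dp": [0,-0.005,0.13],"rot": [0,0,0],"gripper": -1},{"dp": [0,-0.005,0.155],"rot": [0,0,0],"gripper": -1},{"dp": [0,-0.005,0.168],"rot": [0,0,0],"gripper": -1},{"dp": [0,-0.005,0.168],"rot": [0,0,0],"gripper": -1}])

```text
time_s: 23.42
tool_pos: [0.4873, -0.3642, 0.0101]
tcp_rot: [179.9, 0.1, 163.1]
force: [-0.9, 0.0, 0.3]
gripper_width: 0.0371
```

Emit:
apply_moves(motion=[{"dp": [0,0.004,0.004],"rot": [0,0,0],"gripper": -1},{"dp": [0,0.004,0.007],"rot": [0,0,0],"gripper": -1},{"dp": [0,0.004,0.007],"rot": [0,0,0],"gripper": 0.25},{"dp": [0,0.004,0.007],"rot": [0,0,0],"gripper": 0.3},{"dp": [0,0.004,0.007],"rot": [0,0,0],"gripper": 0.3},{"dp": [0,0.004,-0.08],"rot": [0,0,0],"gripper": 0.3},{"dp": [0,0.004,-0.2],"rot": [0,0,0],"gripper": 0.3},{"dp": [0,0.004,-0.35],"rot": [0,0,0],"gripper": 0.3},{"dp": [0,0.004,-0.48],"rot": [0,0,0],"gripper": 0.41},{"dp": [0,0.004,-0.48],"rot": [0,0,0],"gripper": 0.41}])

```text
time_s: 24.68
tool_pos: [0.4888, -0.3641, 0.2086]
tcp_rot: [-179.8, 0.7, 163.0]
force: [0.4, 0.3, -0.1]
gripper_width: 0.0599
```

```bash
python3 - <<'E'
from gp import *
d=get_image('wrist'); cv2.imwrite('pics/w19.png',d['img'])
deltas([.5666,.2125,.18],[180,0,163])
E
```

```text
dp [0.2325 1.4348 0.0596] rot [-0.0002  0.0021  0.0003] rows>= 9.3
```

View pics/w19.png

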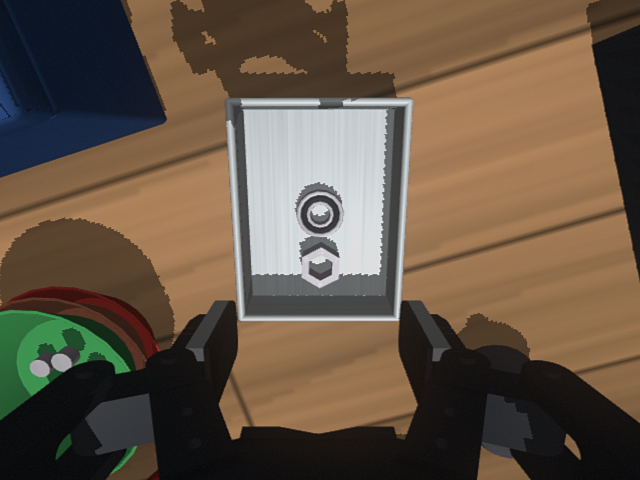

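The bearing (320,213) and the nut (320,267) are in the bin. Now the spacer.

Emit:
apply_moves(motion=[{"dp": [0.116,0.717,0],"rot": [0,0,0],"gripper": 0.41},{"dp": [0.116,0.717,0],"rot": [0,0,0],"gripper": 0.41},{"dp": [0.116,0.717,0],"rot": [0,0,0],"gripper": 0.41},{"dp": [0.116,0.717,0],"rot": [0,0,0],"gripper": 0.41},{"dp": [0.116,0.717,0],"rot": [0,0,0],"gripper": 0.41}])

```text
time_s: 25.35
tool_pos: [0.5258, -0.0721, 0.1999]
tcp_rot: [179.9, -0.1, 163.2]
force: [0.1, 0.3, 0.6]
gripper_width: 0.0604
```

```bash
python3 - <<'E'
from gp import *
deltas([.5666,.2125,.18],[180,0,163])
E
```

```text
dp [0.1086 0.7105 0.0512] rot [ 0.0006 -0.0005  0.0008] rows>= 4.6
```

Emit:
apply_moves(motion=[{"dp": [0.11,0.7,0.04],"rot": [0,0,0],"gripper": 0.41},{"dp": [0.11,0.7,0.04],"rot": [0,0,0],"gripper": 0.41},{"dp": [0.11,0.7,0.04],"rot": [0,0,0],"gripper": 0.41},{"dp": [0.11,0.7,0.04],"rot": [0,0,0],"gripper": 0.41},{"dp": [0.11,0.7,0.04],"rot": [0,0,0],"gripper": 0.41},{"dp": [0.11,0.7,0.04],"rot": [0,0,0],"gripper": 0.41},{"dp": [0.11,0.7,0.04],"rot": [0,0,0],"gripper": 0.41}])

```text
time_s: 26.22
tool_pos: [0.5656, 0.205, 0.1849]
tcp_rot: [-180.0, -0.0, 163.0]
force: [0.2, 0.0, 0.2]
gripper_width: 0.0604
```

```bash
python3 - <<'E'
from gp import *
st=monitor.get_state();d=get_image('wrist'); cv2.imwrite('pics/w20.png',d['img']);pickle.dump((d,st),open('w20.pkl','wb'))
deltas([.5666,.2125,.067],[180,0,163])
E
```

```text
dp [0.0041 0.0195 0.2963] rot [ 0.0001  0.0001 -0.0001] rows>= 1.9
```

View pics/w20.png

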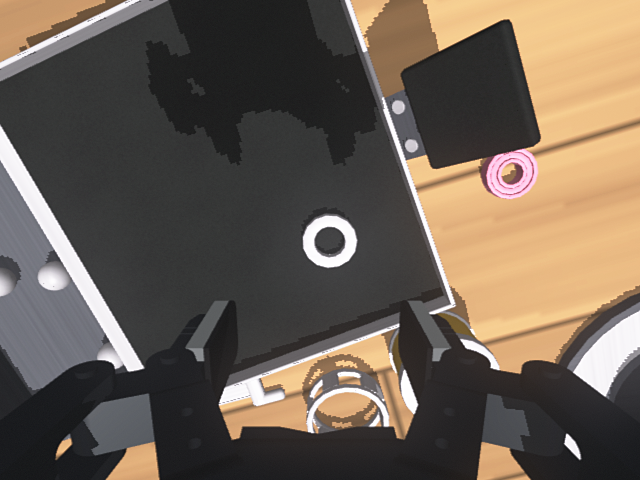

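Emit:
apply_moves(motion=[{"dp": [0.004,0.019,0.14],"rot": [0,0,0],"gripper": 0.41},{"dp": [0.004,0.019,0.22],"rot": [0,0,0],"gripper": 0.41},{"dp": [0.004,0.019,0.27],"rot": [0,0,0],"gripper": 0.41},{"dp": [0.004,0.019,0.293],"rot": [0,0,0],"gripper": 0.41},{"dp": [0.004,0.019,0.293],"rot": [0,0,0],"gripper": 0.41}])

```text
time_s: 26.9
tool_pos: [0.5673, 0.2132, 0.0697]
tcp_rot: [179.9, 0.1, 163.0]
force: [-0.4, 1.0, 0.2]
gripper_width: 0.06
```

```bash
python3 - <<'E'
from gp import *
st=monitor.get_state();d=get_image('wrist'); cv2.imwrite('pics/w21.png',d['img'])
deltas([.5666,.2125,.067],[180,0,163])
E
```

```text
dp [ 0.0018 -0.0032  0.0089] rot [0.0008 0.0009 0.0001] rows>= 0.1
```

View pics/w21.png

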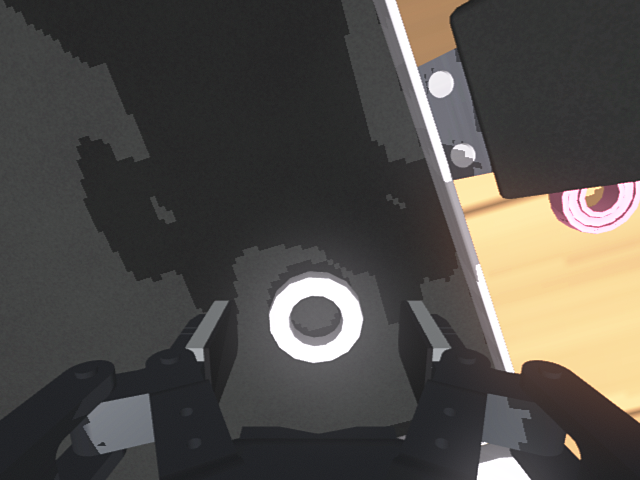

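Emit:
apply_moves(motion=[{"dp": [0.002,-0.003,0.007],"rot": [0,0,0],"gripper": 0.41},{"dp": [0.002,-0.003,0.007],"rot": [0,0,0],"gripper": 0.0},{"dp": [0.002,-0.003,0.007],"rot": [0,0,0],"gripper": -1},{"dp": [0.002,-0.003,0.007],"rot": [0,0,0],"gripper": -1},{"dp": [0.002,-0.003,0.007],"rot": [0,0,0],"gripper": -1},{"dp": [0.002,-0.003,0.007],"rot": [0,0,0],"gripper": -1}])

```text
time_s: 27.7
tool_pos: [0.5663, 0.2129, 0.0675]
tcp_rot: [179.9, 0.2, 163.0]
force: [-0.4, -0.6, 6.0]
gripper_width: 0.0323
```

Emit:
apply_moves(motion=[{"dp": [0,0,-0.01],"rot": [0,0,0],"gripper": -1},{"dp": [0,0,-0.03],"rot": [0,0,0],"gripper": -1},{"dp": [0,0,-0.04],"rot": [0,0,0],"gripper": -1},{"dp": [0,0,-0.04],"rot": [0,0,0],"gripper": -1}])

```text
time_s: 28.2
tool_pos: [0.566, 0.2128, 0.0829]
tcp_rot: [179.9, 0.1, 163.0]
force: [0.3, 0.5, -0.3]
gripper_width: 0.0323
```

```bash
python3 - <<'E'
from gp import *
st=monitor.get_state();d=get_image('wrist'); cv2.imwrite('pics/w22.png',d['img'])
d=get_image('scene');crop(d['img'],280,180,200,150,4,'pics/s22.png')
deltas([.443,-.3485,.21],[180,0,163])
E
```

```text
dp [-0.1159 -1.4309 -0.3214] rot [0.0005 0.0004 0.0003] rows>= 9.4
```

View pics/w22.png

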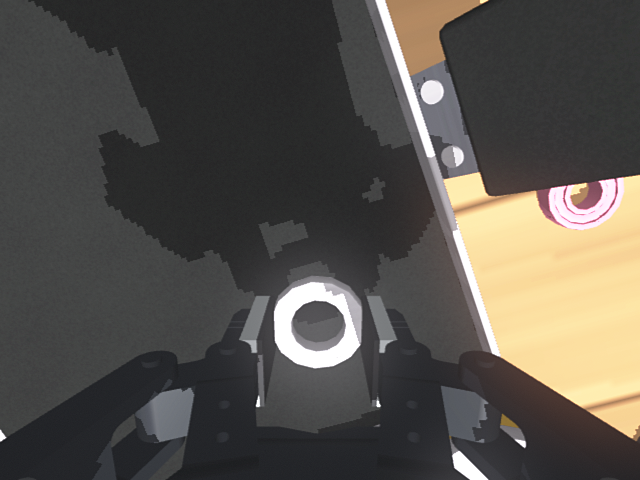

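View pics/s22.png

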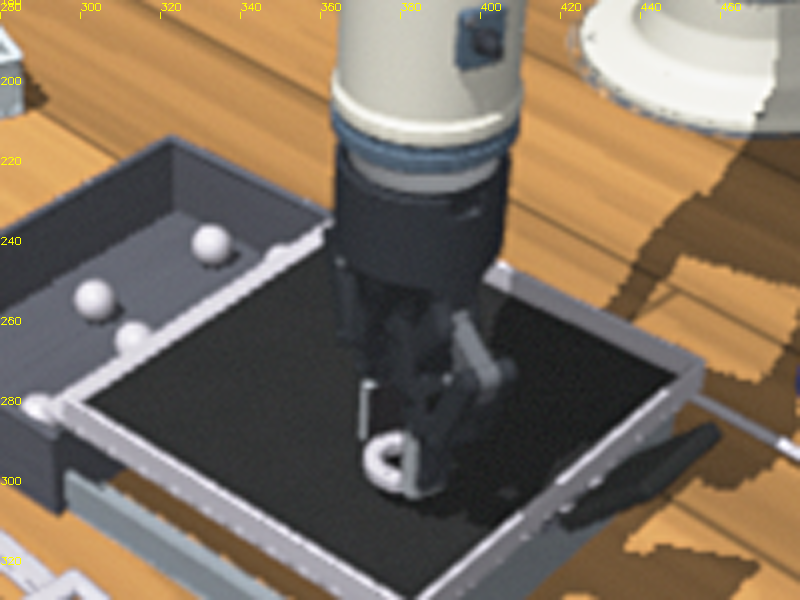

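The spacer is held level. Carrying it over.

Emit:
apply_moves(motion=[{"dp": [0,0,-0.14],"rot": [0,0,0],"gripper": -1},{"dp": [0,0,-0.28],"rot": [0,0,0],"gripper": -1},{"dp": [-0.06,-0.72,-0.33],"rot": [0,0,0],"gripper": -1},{"dp": [-0.06,-0.72,-0.33],"rot": [0,0,0],"gripper": -1},{"dp": [-0.06,-0.72,-0.33],"rot": [0,0,0],"gripper": -1},{"dp": [-0.06,-0.72,-0.33],"rot": [0,0,0],"gripper": -1},{"dp": [-0.06,-0.72,-0.33],"rot": [0,0,0],"gripper": -1},{"dp": [-0.06,-0.72,-0.33],"rot": [0,0,0],"gripper": -1},{"dp": [-0.06,-0.72,-0.33],"rot": [0,0,0],"gripper": -1}])

```text
time_s: 29.42
tool_pos: [0.5045, -0.0696, 0.2137]
tcp_rot: [179.9, 0.0, 163.0]
force: [-0.2, -0.5, -1.1]
gripper_width: 0.0319
```

```bash
python3 - <<'E'
from gp import *
print(monitor.get_state()['gripper_width'])
deltas([.443,-.3485,.09],[180,0,163])
E
```

```text
0.031867010882486196
dp [-0.0561 -0.7124  0.3077] rot [0.0007 0.0003 0.0002] rows>= 5.0
```

Emit:
apply_moves(motion=[{"dp": [-0.056,-0.712,0],"rot": [0,0,0],"gripper": -1},{"dp": [-0.056,-0.712,0],"rot": [0,0,0],"gripper": -1},{"dp": [-0.056,-0.712,0],"rot": [0,0,0],"gripper": -1},{"dp": [-0.056,-0.712,0],"rot": [0,0,0],"gripper": -1},{"dp": [-0.056,-0.712,0],"rot": [0,0,0],"gripper": -1},{"dp": [-0.056,-0.712,0.12],"rot": [0,0,0],"gripper": -1},{"dp": [-0.056,-0.712,0.24],"rot": [0,0,0],"gripper": -1},{"dp": [-0.056,-0.712,0.34],"rot": [0,0,0],"gripper": -1},{"dp": [-0.056,-0.712,0.34],"rot": [0,0,0],"gripper": -1}])

```text
time_s: 30.55
tool_pos: [0.4421, -0.3459, 0.073]
tcp_rot: [179.7, -0.4, 163.2]
force: [-0.1, 0.4, 0.4]
gripper_width: 0.0322
```

```bash
python3 - <<'E'
from gp import *
st=monitor.get_state();d=get_image('wrist'); cv2.imwrite('pics/w23.png',d['img'])
d=get_image('scene');crop(d['img'],170,100,260,150,3,'pics/s23.png')
deltas([.443,-.3485,.0075],[180,0,163])
E
```

```text
dp [ 0.0028 -0.0017  0.1777] rot [0.0005 0.0006 0.0007] rows>= 1.1
```

View pics/w23.png

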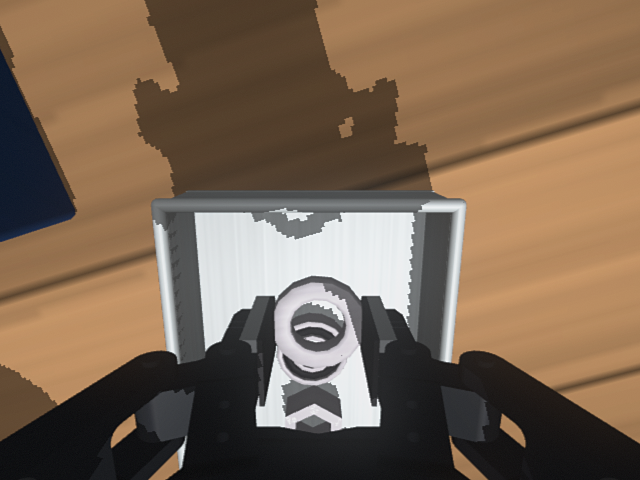

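View pics/s23.png

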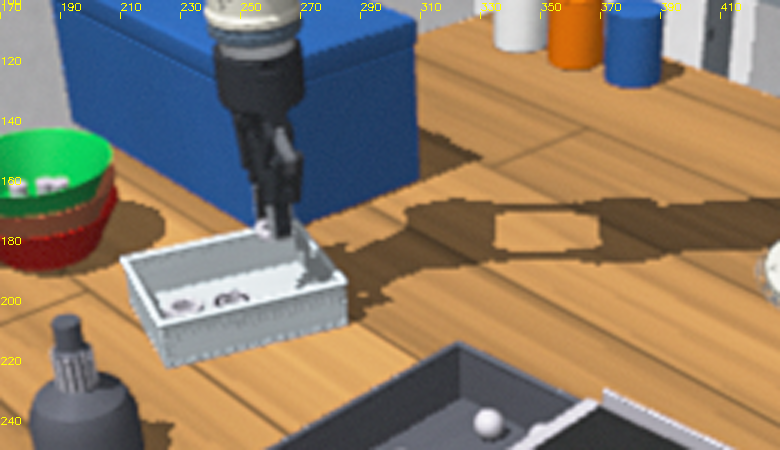

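Emit:
apply_moves(motion=[{"dp": [0.003,-0.002,0.08],"rot": [0,0,0],"gripper": -1},{"dp": [0.003,-0.002,0.13],"rot": [0,0,0],"gripper": -1},{"dp": [0.003,-0.002,0.16],"rot": [0,0,0],"gripper": -1},{"dp": [0.003,-0.002,0.17],"rot": [0,0,0],"gripper": -1},{"dp": [0.003,-0.002,0.17],"rot": [0,0,0],"gripper": -1}])

```text
time_s: 31.28
tool_pos: [0.4422, -0.3493, 0.0101]
tcp_rot: [179.9, 0.1, 163.1]
force: [0.4, -0.7, -0.3]
gripper_width: 0.0326
```

Emit:
apply_moves(motion=[{"dp": [0,0,0.004],"rot": [0,0,0],"gripper": -1},{"dp": [0,0,0.008],"rot": [0,0,0],"gripper": -1},{"dp": [0,0,0.008],"rot": [0,0,0],"gripper": -1}])

```text
time_s: 31.65
tool_pos: [0.4419, -0.3491, 0.0064]
tcp_rot: [179.9, 0.1, 163.0]
force: [-0.0, 0.3, -0.1]
gripper_width: 0.032
```

Emit:
apply_moves(motion=[{"dp": [0,0,0],"rot": [0,0,0],"gripper": 0.2},{"dp": [0,0,0],"rot": [0,0,0],"gripper": 0.25},{"dp": [0,0,0],"rot": [0,0,0],"gripper": 0.25},{"dp": [0,0,-0.08],"rot": [0,0,0],"gripper": 0.25},{"dp": [0,0,-0.2],"rot": [0,0,0],"gripper": 0.25},{"dp": [0,0,-0.35],"rot": [0,0,0],"gripper": 0.25},{"dp": [0,0,-0.5],"rot": [0,0,0],"gripper": 0.41},{"dp": [-0.15,0,-0.5],"rot": [0,0,0],"gripper": 0.41},{"dp": [-0.15,0,-0.5],"rot": [0,0,0],"gripper": 0.41},{"dp": [-0.15,0,-0.5],"rot": [0,0,0],"gripper": 0.41}])

```text
time_s: 32.9
tool_pos: [0.4987, -0.3666, 0.2054]
tcp_rot: [179.9, -0.0, 163.1]
force: [0.0, -0.0, 0.0]
gripper_width: 0.0598
```

```bash
python3 - <<'E'
from gp import *
d=get_image('wrist'); cv2.imwrite('pics/w24.png',d['img'])
d=get_image('top'); cv2.imwrite('pics/top24.png',d['img'])
print(monitor.get_state()['force'])
E
```

```text
[ 0.57334848 -0.54081479  0.38264078]
```

View pics/w24.png

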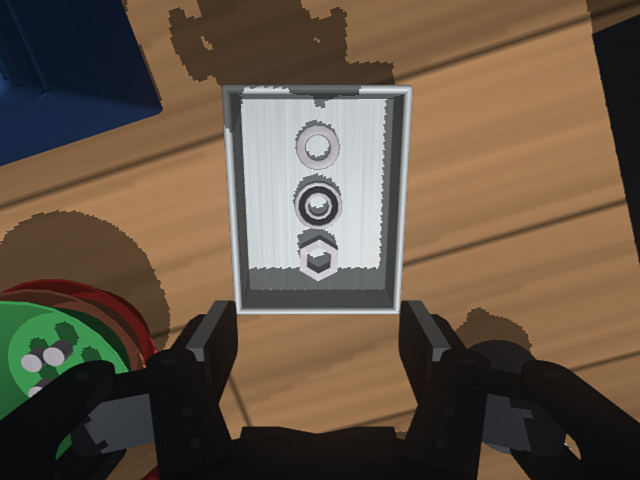

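View pics/top24.png

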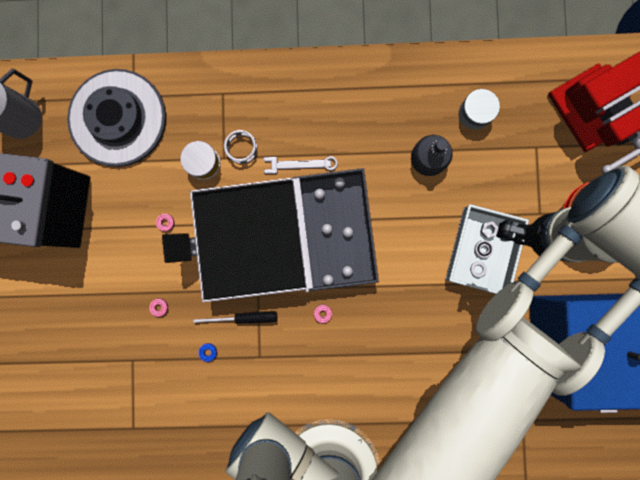

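The three parts lie flat in the bin, at (317,146), (318,205) and (319,258) in the wrist view. All six balls are in the pan, the tray is level and the bystanders have not moved. Handing in.

```bash
python3 -c "
from bench import r
print(r.finish_job())"
```

```text
the job is handed in; nothing more can be done
None
```

The job is done and handed in at about 33 s. I tipped the tray by its handle to about 0.33 rad and held it until all six balls were in the pan. I then lowered it until it rested on its stand and let go. After that I set the nut, bearing and spacer in the parts tin, each released within about 2 mm of the tin floor.

The last pictures show:
- **Balls:** all six are in the pan.
- **Tray:** it is down and empty.
- **Parts:** all three lie flat and apart in the tin.
- **Bystanders:** the bystanders and the blue and pink rings are at their starting pixels.
- **Gripper:** it is clear of everything, with the force near 0.

One check disagreed: the scene and top cameras differed from each other by 5–9 mm in y. I used the wrist camera positions instead. They agreed with each other within about 1 mm, and the fitted station and tin sizes matched the description.

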